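Park the knife sled of a sliding microtome and hold its feed lever at four clicks

TASK

Get the sliding microtome ready for its next feed: slide the knife sled along its ways, without lifting it, to the index line at the left-hand end (as the robot sees it), so that the knife is clear of the block. Then swing the feed lever from its stop to the right by exactly four clicks of its ratchet, felt by touch, never on to a fifth and without letting it spring back, because that feeds the block. Finish still holding the lever there against its spring, just past the fourth click and well short of the fifth, and leave the other things on the bench alone.

Things in the scene. Friction and masses are not known exactly. Their poses are not given: they have to be found in the camera images.
- microtome: cream sliding microtome, fixed; foot 235 x 400 x 20 mm, a 90 mm wide bed behind. Origin: centre of its underside; its +x points away from the operator, +y to the left along the two steel ways (at x = 12 and 78 mm, tops 122 mm high; end stops let the sled's centre reach y = -130 to 130 mm). Block clamp at x = -75, y = 0 mm, wax block's top 146 mm high; ratchet wheel and feed lever below it
- knife_sled: loose dark steel knife sled, about 0.85 kg: plate 88 x 120 x 20 mm lying on the ways by its weight, its keel has 2 mm of play; slides along the microtome's y at a push of 1 to 4 N. Origin: middle of the plate's underside, 122 mm above the bench, axes as the microtome's. Its knife, 28 mm wide, about 165 mm above the bench, reaches 160 mm from the origin towards -x, just over the block
- sled_knob (a point): middle of the top of the sled's upright black hand knob: 28 mm in diameter, 45 mm high, its top 187 mm above the bench, its foot on the sled's plate, 142 mm above the bench; can be gripped from above along y. The knife clamp (and its screws) on the operator's side begins 23 mm from the knob and stays below the knob's top
- sled_index (a point): index on the sled's far edge (+x side), 53 mm from the sled's origin, level with the plate's underside; to be brought to the index line
- park_mark (a point): the black index line at the left-hand end, on the ledge behind the ways, 110 mm above the bench, at y = 120 mm on the microtome; axes as the microtome's: the index is on the line when its y in this frame is 0. A like line at y = -140 mm is the other end of the stroke, the short marks between are a scale
- feed_lever (a joint): angle of the feed lever about its vertical axis (rad), 0 at its rest stop, where it points 150 degrees from the microtome's +x (operator's left front); grows anticlockwise seen from above, swinging past the operator to the right, to 1.55 at most. A return spring drives it back to 0. A click about every 0.26 rad; the first anywhere from 0.08 to 0.27 rad from rest, as the wheel happens to stand
- lever_knob (a point): middle of the top of the lever's upright black knob, 20 mm in diameter, 46 mm high, top 110 mm, foot 64 mm above the bench; goes round at 100 mm radius about the lever's axis. x axis outward along the lever, z up. Moving it takes a push of 9 to 16 N; at each click (about every 26 mm) it falls by 3 to 7 N, at once or over some mm, and is back within some 8 mm
- feed_wheel: steel ratchet wheel, 90 mm across, 24 saw teeth, top face 54 mm above the bench; origin on its (and the lever's) axis, 44 mm above the bench, z up. Stands still, within a few degrees, as the lever's spring pawl clicks over it; turns with the lever if that goes back. From above, the lever is clockwise of its x axis by about 53 degrees at click 1 and 8 at click 4, 7 anticlockwise at click 5
- wheel_rim (a point): point on the rim of the ratchet wheel, 42 mm from its axis on its x axis, on its upper face
- cassette_tray: small open steel tray with three wax blocks in it, 60 x 80 x 22 mm, standing on the right front of the microtome's foot; origin under its centre
- slide_box: grey slide box, 90 x 175 x 30 mm, lying on the bench left of the microtome; origin under its centre
- stain_jar: lidded glass staining jar with slides, 64 x 79 mm and 99 mm high, right of the microtome; origin under its centre
- forceps: steel forceps, 135 mm long and 7 mm thick, lying in front of the microtome on the right; origin under their middle
- brush: wooden brush, 170 mm long, lying in front of the microtome on the left; origin under its middle
- wash_bottle: clear round bottle with a white cap, 68 mm across, 170 mm high, at the back left; origin under its centre
- blade_case: flat white blade case, 85 x 35 x 14 mm, lying nearer the robot than the slide box; origin under its centre

How it is judged:
On the way, in this order (a step that is already met when the one before it is completed fails the run):
1. the knife sled lies on its ways with its index on the left-hand line, at rest, and the feed lever has not yet been moved (y of sled_index in the frame of park_mark between -0.006 and 0.006 m and z of knife_sled in the frame of microtome between 0.1195 and 0.1245 m and linear speed of knife_sled below 0.02 m/s and value of joint feed_lever below 0.03 rad), for 0.2 s.
2. the feed lever has been swung just past its fourth click (y of lever_knob in the frame of feed_wheel between -0.0132 and 0.0055 m and x of lever_knob in the frame of feed_wheel above 0.05 m), for 0.2 s.
At the end, for the whole second after the job is handed in: Through the last second the fingers hold the feed lever still, with over 3 N, its knob 1 to 19 mm past the fourth click (the fifth is at 26 mm); the knife sled lies at rest on its ways, its index within 6 mm of the left-hand line (all of step 2 and y of sled_index in the frame of park_mark between -0.006 and 0.006 m and z of knife_sled in the frame of microtome between 0.1195 and 0.1245 m and linear speed of knife_sled below 0.02 m/s and contact force between the fingers and feed_lever above 3 N and velocity of joint feed_lever between -0.1 and 0.1 rad/s); the arm keeps its last pose, push and grip.
It fails at once if the knife sled is lifted off its ways (more than 6 mm) or tipped (z of knife_sled in the frame of microtome above 0.128 m or angle between knife_sled's own z axis and vertical above 0.12 rad).
It fails at once if the feed lever is taken past a fifth click (y of lever_knob in the frame of feed_wheel above 0.0145 m and x of lever_knob in the frame of feed_wheel above 0 m).
It fails at once if the lever springs back and turns the ratchet wheel (more than 6 mm at its rim), which feeds the block (distance of wheel_rim from where it was at the start of the episode above 0.006 m).
It fails at once if another thing on the bench is pushed away (more than 30 mm) (distance of any of cassette_tray, slide_box, stain_jar, forceps, brush, wash_bottle, blade_case from where it was at the start of the episode above 0.03 m).
It also fails if it takes over 69 s, if anything falls off the work surface, if the arm or the gripper's body presses on something with over 40 N, if the wrist force passes 120 N, or if a joint passes its speed limit or range.

ROBOT

A 7-joint arm with a two-finger parallel gripper is mounted at the origin on the work surface. World frame = base frame: x ahead of the robot, y to its left, z up, the work surface at z = 0. Lengths are in m, angles in rad, forces in N, time in s.
With the tool pointing down it reaches from about 0.4 to 0.925 m from the base axis. Payload 5.6 kg.
Tool frame: the origin (TCP) lies at the centre of the arm's flange, where the gripper is bolted on; the fingertips stand 173 mm ahead of it and the grasp point (between the pads) lies 155 mm ahead of it; z points along the fingers, y is the line along which they close (so a half turn about z gives the same grasp; the last joint's range is limited). The gripper opens to 85 mm and grips with 20 to 120 N. Pads are 22 mm wide; open, the fingers measure 114 mm over their backs; the gripper's body (76 mm by 85 mm) begins 54 mm behind the grasp point. The pads swing forward as they close: fully open they stand 13 mm farther back than shut.
Start: joints at [-1.292, 0.468, -0.012, 1.603, 0.006, 1.071, -0.056], TCP at [0.206, 0.617, 0.405] pointing down, gripper open.
Joint ranges: [-2.53, 2.53], [-0.31, 2.02], [-1.57, 1.55], [0.28, 2.44], [-1.29, 4.43], [0.15, 1.84], [-2.92, 2.92]. Speed limits (rad/s): [2.57, 2.57, 3.14, 3.14, 3.14, 3.14, 3.14].

INTERFACE

Orientations are given as a 3x3 rotation matrix whose columns are the frame's x, y, z axes.
In Python, from station import ctrl, cams gives the robot as it stands.
- The arm moves only by the tool drive_tool, never from a script. Its argument "rows" is a list of rows, each an object of numbers: "rx", "ry", "rz": the turn, a rotation vector about the tool's x, y, z in degrees; "x", "y", "z": the shift along the tool's x, y, z in mm; "grip": the opening, from 0 (shut) to 1 (fully open). A call has exactly 10 rows; each row shifts and turns the commanded pose from where the row before left it, along the tool's axes as they then stand; what a row does not reach is not made up. A row lasts 1/8 s, in which the tool goes at most 62.5 mm and 10.7 degrees, less where a joint would pass 70% of its speed; a pose out of reach is approached as far as the arm can. A call is refused whole if a number of a shift passes 62.5 or a number of a turn 10.7, either way. A call with a gripper value outside its range is refused whole. The fingers move at their own pace and stop on an object; "grip_force" is the grip in N (left out, the last holds). Time passes only in rows, so rows that do not move let the fingers close, or fill a call up. It gives the time, the measured TCP pose, the force, the opening and the grip force at its end, in the units of the state.
- ctrl.read_state(): the state, without advancing time (a new reading comes with each control period).
- cams.get_image(name): name is "scene" or "top" or "wrist"; returns a dict with "frame" (420x560x3 uint8, red, green, blue), "intrinsics" (3x3 intrinsics, pixels), "origin" and "orientation" of the camera in the world; the wrist camera has in their place "tool_from_camera" (4x4, takes a point from camera to tool coordinates, whose origin is the TCP and whose axes are the flange's). Camera axes: x right, y down, z forward; pixel columns grow to the right and rows downward; lengths in m; the calibration is good to about 2 mm. A picture is of the moment at which its call begins: read the wrist's pose just before it. There is no depth.
- ctrl.job_done(): hands the job in; it is judged then, once.
The state is a dict: "time_s": time; "q": joint angles; "joint_velocities": joint speeds; "tau": joint torques, N m; "tcp_pos": TCP position; "ee_rot": TCP orientation; "contact_force": force on the tool from outside, world axes, zero at the start; "wrist_torque": the same for the moment, N m; "grip_width": finger opening in m; "gripper_force": force on a finger pad.
Only numpy, scipy, OpenCV 4.12 (cv2) and the standard library are available. Lean on these libraries where they do the work, as an engineer would, in place of code of your own. Each camera call takes 0.05 s, during which the arm holds its last target. There are 200 camera calls.

## Working session

There is one attempt and no reset: what is moved stays moved. The work goes in short steps, Python scripts to look and compute and a tool call to move; the robot and the scene stay as the last step left them, time stands still between calls to the robot, and variables do not carry over. Pictures are saved under pics/ and viewed, at most 10 in all, crops included, and the job is handed in when it is done.

Besides the shell and the picture viewer there is one more tool, called after "Emit:" as name([rows], argument=value, ...), one row to a line, values as JSON. drive_tool: Moves the arm, as the interface text tells. Its arguments: {"type":"object","properties":{"rows":{"type":"array","items":{"type":"object","properties":{"rx":{"type":"number"},"ry":{"type":"number"},"rz":{"type":"number"},"x":{"type":"number"},"y":{"type":"number"},"z":{"type":"number"},"grip":{"type":"number"}}}},"grip_force":{"type":"number"}},"required":["rows"]}

```bash
mkdir -p pics; ls
python3 - <<'E'
from station import ctrl,cams
import cv2,numpy as np,pickle
s=ctrl.read_state();print(s['time_s'],s['tcp_pos'],s['ee_rot'],s['contact_force'],s['grip_width'])
d={}
for n in("scene","top"):
    i=cams.get_image(n);d[n]=i;print(n,i['intrinsics'],i['origin'],i['orientation'])
    cv2.imwrite(f'pics/{n}0.png',cv2.resize(i['frame'][:,:,::-1],(800,600),interpolation=cv2.INTER_CUBIC))
pickle.dump(d,open('d0.pkl','wb'))
E
```

```text
pics
0.0 [0.20552964 0.61637606 0.40371183] [[-9.48639652e-01  3.16358313e-01 -4.78202247e-04]
 [ 3.16358658e-01  9.48638036e-01 -1.75414840e-03]
 [-1.01298588e-04 -1.81533815e-03 -9.99998347e-01]] [-1.06120837 -0.51169496 -0.05453654] 0.08537304339644551
scene [[383.75763565   0.         279.7679892 ]
 [  0.         383.75763565 213.64019857]
 [  0.           0.           1.        ]] [0.98906006 0.51131351 1.02478306] [[-0.77528025  0.49775485 -0.38881956]
 [ 0.63154812  0.6200205  -0.46553362]
 [ 0.00935448 -0.60647728 -0.79504579]]
top [[510.49196426   0.         271.53464895]
 [  0.         510.49196426 212.0612934 ]
 [  0.           0.           1.        ]] [ 0.32470448 -0.03579593  1.38671416] [[-0.02505232 -0.98791161  0.15298047]
 [-0.9996498   0.02606112  0.00459233]
 [-0.00852366 -0.15281185 -0.98821854]]
```

View pics/top0.png

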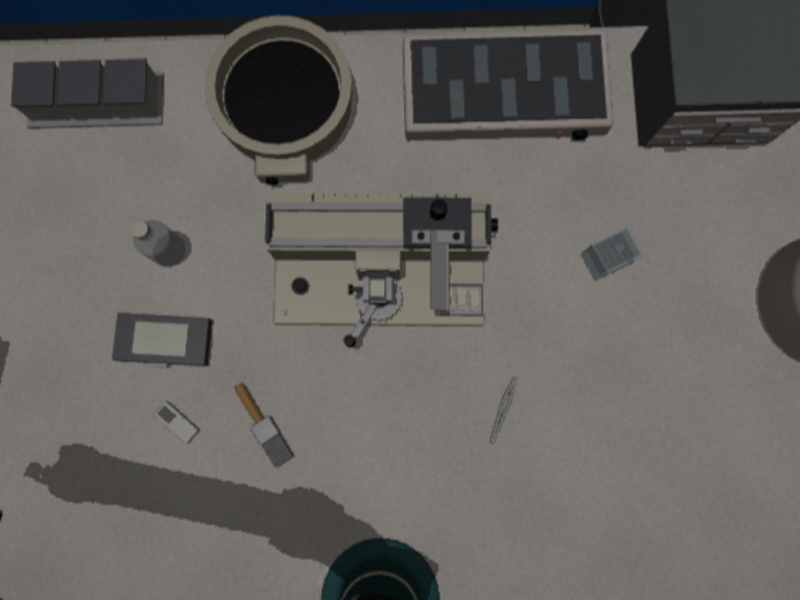

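View pics/scene0.png

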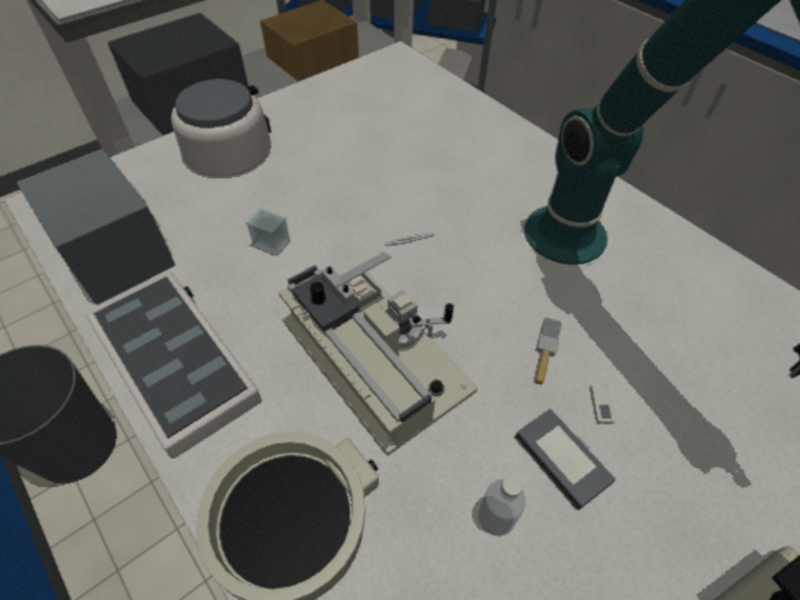

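The top view shows the sled knob at (438,207), the lever knob at (350,340), the left index line at about (313,196), and the foot's front edge from (275,325) to (484,324). In the scene view, the sled knob is at (318,288) and the lever knob at (449,309). Next I refine these.

```bash
cat > h.py <<'E'
import numpy as np,cv2,pickle
def ray(i,uv):
    d=np.linalg.inv(i['intrinsics'])@np.array([uv[0],uv[1],1.]);return np.array(i['origin']),np.array(i['orientation'])@d
def plane(i,uv,z):
    o,d=ray(i,uv);return o+d*(z-o[2])/d[2]
def proj(i,p):
    c=np.array(i['orientation']).T@(np.array(p)-i['origin']);c=np.array(i['intrinsics'])@c;return c[:2]/c[2]
E
python3 - <<'E'
from h import *
d=pickle.load(open('d0.pkl','rb'))
for n,seeds,r in(("top",[(438,207),(350,340),(300,285)],14),("scene",[(318,292),(448,312)],16)):
    g=d[n]['frame'].max(axis=2)
    for s in seeds:
        u,v=[int(a/1.4286) for a in s]
        w=g[v-r:v+r,u-r:u+r]
        m=(w<45).astype(np.uint8)
        k,l,st,c=cv2.connectedComponentsWithStats(m)
        for j in range(1,k):
            if st[j,4]>15: print(n,s,st[j],c[j]+[u-r,v-r])
t=d['top']
c=t['frame'][125:255,175:355,::-1]
cv2.imwrite('pics/c1.png',cv2.resize(c,None,fx=4.4,fy=4.4,interpolation=cv2.INTER_CUBIC))
E
```

```text
top (438, 207) [  8   9  13  16 172] [306.36046512 146.63953488]
top (350, 340) [11 12  8  8 49] [244.71428571 238.51020408]
top (300, 285) [10 10 10 10 76] [209.60526316 199.52631579]
scene (318, 292) [ 0  0 15 10 50] [212.64 193.04]
scene (318, 292) [ 11   9  11  17 146] [221.91780822 204.93150685]
scene (448, 312) [14 11  6 13 53] [313.62264151 218.77358491]
```

View pics/c1.png

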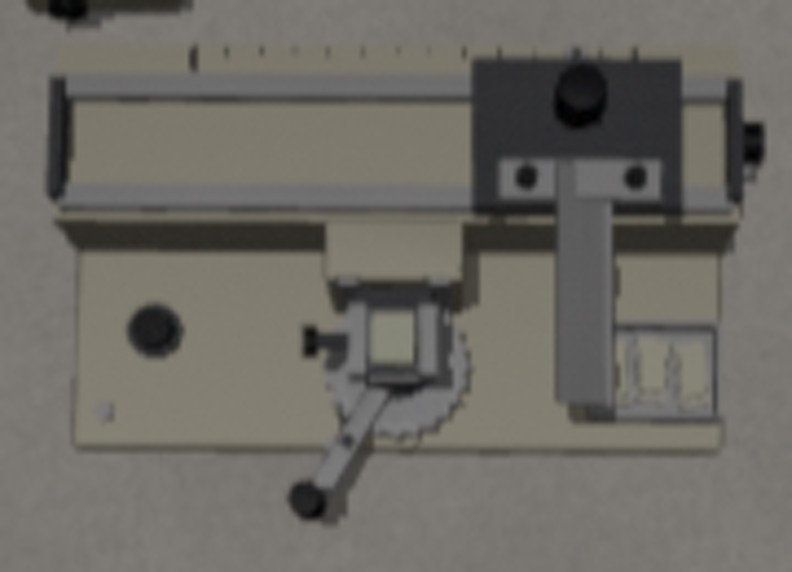

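The crop shows the left index line at (194,58), the sled knob top at about (582,92), the plate's far corners at (473,60) and (682,60), the foot's front corners at (75,446) and (722,448), and the lever knob top at about (307,499).

Run:
```python
from h import *
d=pickle.load(open('d0.pkl','rb'));t=d['top'];s=d['scene']
P=lambda u,v,z:plane(t,(175+u/4.4-.4,125+v/4.4-.4),z)
a=P(75,446,.02);b=P(722,448,.02)
f=lambda n,x:print(n,np.round(x,4))
f('footL',a);f('footR',b);yaw=np.arctan2(b[1]-a[1],b[0]-a[0])+np.pi/2;f('yaw',np.degrees(yaw))
wl=P(75,88,.122);wr=P(725,90,.122);f('way',(wl,wr))
line=P(194,58,.11);f('line',line)
k=P(582,92,.187);f('knob',k);f('plate mid',(P(473,60,.142)+P(682,60,.142))/2)
f('plate far corners',(P(473,60,.142),P(682,60,.142)))
lk=P(307,499,.110);f('lever knob',lk)
for p in(k,lk):print('in scene',proj(s,p)*1.4286)
c,sn=np.cos(yaw),np.sin(yaw);R=np.array([[c,-sn],[sn,c]])
o=((a+b)/2)[:2]+R@[117.5e-3,0];f('origin(foot)',o);f('axis guess',o+R@[-.075,0])
f('line->y origin',(R.T@(line[:2]-o)));f('knob in mt',R.T@(k[:2]-o));f('lever in mt',R.T@(lk[:2]-o))
f('left front ang',R.T@(lk[:2]-o)-[-.075,0])
```

```text
footL [0.504  0.1873 0.02  ]
footR [ 0.4924 -0.2094  0.02  ]
yaw -1.6758
way [[ 0.7008  0.1704  0.122 ]
 [ 0.6892 -0.2076  0.122 ]]
line [0.7207 0.1022 0.11  ]
knob [ 0.6715 -0.12    0.187 ]
plate mid [ 0.7035 -0.1212  0.142 ]
plate far corners [[ 0.7051 -0.0614  0.142 ]
 [ 0.7018 -0.1811  0.142 ]]
lever knob [0.4582 0.04   0.11  ]
in scene [318.55711403 284.24821242]
in scene [449.76376985 304.4162075 ]
origin(foot) [ 0.6156 -0.0145]
axis guess [ 0.5407 -0.0123]
line->y origin [0.1016 0.1197]
knob in mt [ 0.0589 -0.1038]
lever in mt [-0.1589  0.0499]
left front ang [-0.0839  0.0499]
```

Measurements agree to about 2 mm: yaw is -1.7° and the sled needs about 224 mm of travel. Now I turn the tool to the microtome axes and move above the sled knob.

Emit:
drive_tool([
  {"rz": -8.4,"grip": 1},
  {"rz": -8.3},
  {"x": -27,"y": -40},
  {"x": -27,"y": -40},
  {"x": -27,"y": -40},
  {"x": -27,"y": -40},
  {"x": -27,"y": -40},
  {"x": -27,"y": -40},
  {"x": -27,"y": -40},
  {"x": -27,"y": -40},
], grip_force=25)

```text
schema error: expected keys rx, ry, rz, x, y, z, grip
```

Emit:
drive_tool([
  {"x": -27,"y": -40},
  {"x": -27,"y": -40},
  {"x": -27,"y": -40},
  {"x": -27,"y": -40},
  {"x": -27,"y": -40},
  {"x": -27,"y": -40},
  {"x": -27,"y": -40},
  {"x": -27,"y": -40},
  {"x": -27,"y": -40},
  {},
])

```text
schema error: expected keys rx, ry, rz, x, y, z, grip
```

Emit:
drive_tool([
  {"rx": 0,"ry": 0,"rz": -8.4,"x": 0,"y": 0,"z": 0,"grip": 1},
  {"rx": 0,"ry": 0,"rz": -8.3,"x": 0,"y": 0,"z": 0,"grip": 1},
  {"rx": 0,"ry": 0,"rz": 0,"x": -27,"y": -40,"z": 0,"grip": 1},
  {"rx": 0,"ry": 0,"rz": 0,"x": -27,"y": -40,"z": 0,"grip": 1},
  {"rx": 0,"ry": 0,"rz": 0,"x": -27,"y": -40,"z": 0,"grip": 1},
  {"rx": 0,"ry": 0,"rz": 0,"x": -27,"y": -40,"z": 0,"grip": 1},
  {"rx": 0,"ry": 0,"rz": 0,"x": -27,"y": -40,"z": 0,"grip": 1},
  {"rx": 0,"ry": 0,"rz": 0,"x": -27,"y": -40,"z": 0,"grip": 1},
  {"rx": 0,"ry": 0,"rz": 0,"x": -27,"y": -40,"z": 0,"grip": 1},
  {"rx": 0,"ry": 0,"rz": 0,"x": -27,"y": -40,"z": 0,"grip": 1},
], grip_force=25)

```text
time_s: 1.35
tcp_pos: [0.4123, 0.2887, 0.4045]
ee_rot: [[-1.0, 0.03, -0.0], [0.03, 1.0, -0.0], [0.0, -0.0, -1.0]]
contact_force: [0.6, 0.2, -0.2]
grip_width: 0.0855
gripper_force: 0.0
```

Emit:
drive_tool([
  {"rx": 0,"ry": 0,"rz": 0,"x": -27,"y": -40,"z": 0,"grip": 1},
  {"rx": 0,"ry": 0,"rz": 0,"x": -27,"y": -40,"z": 0,"grip": 1},
  {"rx": 0,"ry": 0,"rz": 0,"x": -27,"y": -40,"z": 0,"grip": 1},
  {"rx": 0,"ry": 0,"rz": 0,"x": -27,"y": -40,"z": 0,"grip": 1},
  {"rx": 0,"ry": 0,"rz": 0,"x": -27,"y": -40,"z": 0,"grip": 1},
  {"rx": 0,"ry": 0,"rz": 0,"x": -27,"y": -40,"z": 0,"grip": 1},
  {"rx": 0,"ry": 0,"rz": 0,"x": -27,"y": -40,"z": 0,"grip": 1},
  {"rx": 0,"ry": 0,"rz": 0,"x": -27,"y": -40,"z": 0,"grip": 1},
  {"rx": 0,"ry": 0,"rz": 0,"x": -27,"y": -40,"z": 0,"grip": 1},
  {"rx": 0,"ry": 0,"rz": 0,"x": 0,"y": 0,"z": 0,"grip": 1},
])

```text
time_s: 2.6
tcp_pos: [0.6443, -0.0816, 0.4039]
ee_rot: [[-0.999, 0.037, -0.001], [0.037, 0.999, -0.003], [0.0, -0.003, -1.0]]
contact_force: [-0.2, 0.8, -1.1]
grip_width: 0.0856
gripper_force: 0.0
```

Emit:
drive_tool([
  {"rx": 0,"ry": 0,"rz": 0,"x": -14,"y": -19,"z": 0,"grip": 1},
  {"rx": 0,"ry": 0,"rz": 0,"x": -14,"y": -19,"z": 0,"grip": 1},
  {"rx": 0,"ry": 0,"rz": 0,"x": 0,"y": 0,"z": 10,"grip": 1},
  {"rx": 0,"ry": 0,"rz": 0,"x": 0,"y": 0,"z": 10,"grip": 1},
  {"rx": 0,"ry": 0,"rz": 0,"x": 0,"y": 0,"z": 10,"grip": 1},
  {"rx": 0,"ry": 0,"rz": 0,"x": 0,"y": 0,"z": 5,"grip": 1},
  {"rx": 0,"ry": 0,"rz": 0,"x": 0,"y": 0,"z": 5,"grip": 1},
  {"rx": 0,"ry": 0,"rz": 0,"x": 0,"y": 0,"z": 0,"grip": 1},
  {"rx": 0,"ry": 0,"rz": 0,"x": 0,"y": 0,"z": 0,"grip": 1},
  {"rx": 0,"ry": 0,"rz": 0,"x": 0,"y": 0,"z": 0,"grip": 1},
])

```text
time_s: 3.85
tcp_pos: [0.6707, -0.1159, 0.3651]
ee_rot: [[-1.0, 0.031, 0.001], [0.031, 1.0, -0.0], [-0.001, -0.0, -1.0]]
contact_force: [0.1, 0.3, -0.3]
grip_width: 0.0853
gripper_force: 0.0
```

Run:
```python
from h import *
from station import ctrl,cams
s=ctrl.read_state();i=cams.get_image('wrist')
print(s['time_s'],s['tcp_pos'],s['ee_rot'])
T=np.array(i['tool_from_camera']);R=np.array(s['ee_rot'])
i['origin']=s['tcp_pos']+R@T[:3,3];i['orientation']=R@T[:3,:3]
pickle.dump(i,open('w1.pkl','wb'))
for p in [(.6715,-.12,.187),s['tcp_pos']+R@[0,0,.155]]:print(proj(i,p))
cv2.imwrite('pics/w1.png',i['frame'][:,:,::-1])
```

```text
3.85 [ 0.67065523 -0.11593958  0.36507696] [[-9.99534445e-01  3.05020941e-02  7.17425219e-04]
 [ 3.05020618e-02  9.99534702e-01 -5.59642837e-05]
 [-7.18798430e-04 -3.40552809e-05 -9.99999741e-01]]
[268.18425297 266.64888359]
[276.75944045 290.73519748]
```

View pics/w1.png

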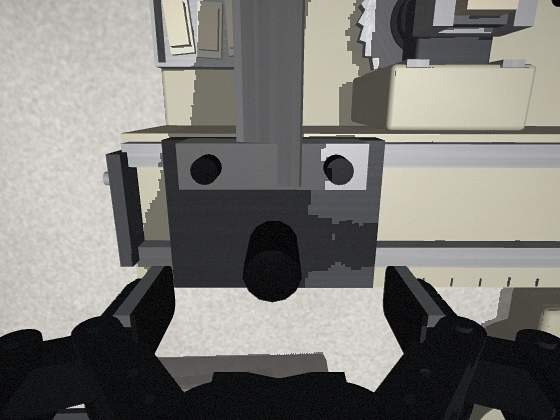

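The knob's top disc is at about (272,275), against a predicted (268,267). I'll solve for the position.

Run:
```python
from h import *
i=pickle.load(open('w1.pkl','rb'))
print(plane(i,(272,275),.187))
w=i['frame'].max(axis=2)[215:310,235:310];print(np.unique(np.where(w<25)[1]).min()+235)
for v in (245,265,275,285,295): 
    x=np.where(i['frame'].max(axis=2)[v,235:310]<22)[0]+235;print(v,x.min(),x.max())
```

```text
[ 0.67573247 -0.11841807  0.187     ]
243
245 248 297
265 244 299
275 243 300
285 246 298
295 255 289
```

Emit:
drive_tool([
  {"rx": 0,"ry": 0,"rz": 0,"x": -3,"y": -2.5,"z": 0,"grip": 1},
  {"rx": 0,"ry": 0,"rz": 0,"x": 0,"y": 0,"z": 10,"grip": 1},
  {"rx": 0,"ry": 0,"rz": 0,"x": 0,"y": 0,"z": 10,"grip": 1},
  {"rx": 0,"ry": 0,"rz": 0,"x": 0,"y": 0,"z": 10,"grip": 1},
  {"rx": 0,"ry": 0,"rz": 0,"x": 0,"y": 0,"z": 10,"grip": 0.6},
  {"rx": 0,"ry": 0,"rz": 0,"x": 0,"y": 0,"z": 0,"grip": 0.2},
  {"rx": 0,"ry": 0,"rz": 0,"x": 0,"y": 0,"z": 0,"grip": 0.2},
  {"rx": 0,"ry": 0,"rz": 0,"x": 0,"y": 0,"z": 0,"grip": 0.2},
  {"rx": 0,"ry": 0,"rz": 0,"x": 0,"y": 0,"z": 0,"grip": 0.2},
  {"rx": 0,"ry": 0,"rz": 0,"x": 0,"y": 0,"z": 0,"grip": 0.2},
])

```text
time_s: 5.15
tcp_pos: [0.6737, -0.1188, 0.3252]
ee_rot: [[-1.0, 0.031, 0.001], [0.031, 1.0, -0.001], [-0.001, -0.001, -1.0]]
contact_force: [1.5, -1.1, -0.1]
grip_width: 0.027
gripper_force: 25.6
```

Emit:
drive_tool([
  {"rx": 0,"ry": 0,"rz": 0,"x": 0,"y": 5,"z": 0,"grip": 0.2},
  {"rx": 0,"ry": 0,"rz": 0,"x": 0,"y": 10,"z": 0,"grip": 0.2},
  {"rx": 0,"ry": 0,"rz": 0,"x": 0,"y": 12,"z": 0,"grip": 0.2},
  {"rx": 0,"ry": 0,"rz": 0,"x": 0,"y": 12,"z": 0,"grip": 0.2},
  {"rx": 0,"ry": 0,"rz": 0,"x": 0,"y": 12,"z": 0,"grip": 0.2},
  {"rx": 0,"ry": 0,"rz": 0,"x": 0,"y": 12,"z": 0,"grip": 0.2},
  {"rx": 0,"ry": 0,"rz": 0,"x": 0,"y": 12,"z": 0,"grip": 0.2},
  {"rx": 0,"ry": 0,"rz": 0,"x": 0,"y": 12,"z": 0,"grip": 0.2},
  {"rx": 0,"ry": 0,"rz": 0,"x": 0,"y": 12,"z": 0,"grip": 0.2},
  {"rx": 0,"ry": 0,"rz": 0,"x": 0,"y": 6,"z": 0,"grip": 0.2},
])

```text
time_s: 6.4
tcp_pos: [0.6765, -0.015, 0.3251]
ee_rot: [[-1.0, 0.031, 0.0], [0.031, 1.0, -0.003], [-0.0, -0.003, -1.0]]
contact_force: [-0.3, -7.3, 0.7]
grip_width: 0.0275
gripper_force: 26.0
```

Emit:
drive_tool([
  {"rx": 0,"ry": 0,"rz": 0,"x": 0,"y": 12,"z": 0,"grip": 0.2},
  {"rx": 0,"ry": 0,"rz": 0,"x": 0,"y": 13,"z": 0,"grip": 0.2},
  {"rx": 0,"ry": 0,"rz": 0,"x": 0,"y": 13,"z": 0,"grip": 0.2},
  {"rx": 0,"ry": 0,"rz": 0,"x": 0,"y": 13,"z": 0,"grip": 0.2},
  {"rx": 0,"ry": 0,"rz": 0,"x": 0,"y": 13,"z": 0,"grip": 0.2},
  {"rx": 0,"ry": 0,"rz": 0,"x": 0,"y": 13,"z": 0,"grip": 0.2},
  {"rx": 0,"ry": 0,"rz": 0,"x": 0,"y": 13,"z": 0,"grip": 0.2},
  {"rx": 0,"ry": 0,"rz": 0,"x": 0,"y": 13,"z": 0,"grip": 0.2},
  {"rx": 0,"ry": 0,"rz": 0,"x": 0,"y": 8,"z": 0,"grip": 0.2},
  {"rx": 0,"ry": 0,"rz": 0,"x": 0,"y": 4,"z": 0,"grip": 0.2},
])

```text
time_s: 7.65
tcp_pos: [0.6802, 0.0994, 0.3252]
ee_rot: [[-0.999, 0.032, -0.0], [0.032, 0.999, -0.004], [0.0, -0.004, -1.0]]
contact_force: [-1.0, -7.7, 2.4]
grip_width: 0.0273
gripper_force: 26.1
```

Run:
```python
from h import *
from station import ctrl,cams
s=ctrl.read_state();i=cams.get_image('wrist');t=cams.get_image('scene')
print(s['time_s'],s['tcp_pos'])
T=np.array(i['tool_from_camera']);R=np.array(s['ee_rot'])
i['origin']=s['tcp_pos']+R@T[:3,3];i['orientation']=R@T[:3,:3]
pickle.dump((i,t),open('w2.pkl','wb'))
a=cv2.resize(i['frame'][220:,90:490,::-1],(400,200))
q=proj(t,(.71,.1,.122));u,v=map(int,q);print(q)
b=cv2.resize(t['frame'][v-40:v+40,u-53:u+53,::-1],(795,595),interpolation=cv2.INTER_CUBIC)
cv2.imwrite('pics/s2.png',b);print(u,v)
```

```text
7.65 [0.68021621 0.09939992 0.3251598 ]
[260.21334199 271.55466508]
260 271
```

View pics/s2.png

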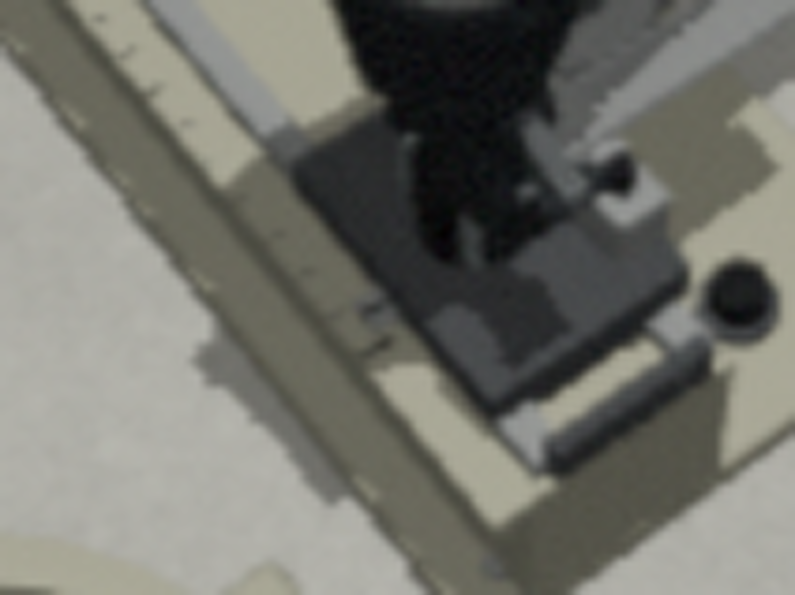

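The crop shows the sled's index (bluish) at about (374,308), just short of the black line at (376,347).

Run:
```python
from h import *
i,t=pickle.load(open('w2.pkl','rb'))
P=lambda u,v,z:plane(t,(260-53+u*106/795-.4,271-40+v*80/595-.4),z)
ey=np.array([np.sin(np.radians(1.7)),np.cos(np.radians(1.7)),0])
for a in [(362,355,.11),(376,347,.11),(390,340,.11),(362,314,.122),(374,308,.122),(388,300,.122),(374,308,.125)]:
    p=P(*a);print(a,p.round(4),round(p@ey,4))
```

```text
(362, 355, 0.11) [0.7297 0.1018 0.11  ] 0.1234
(376, 347, 0.11) [0.7239 0.1023 0.11  ] 0.1237
(390, 340, 0.11) [0.7183 0.1032 0.11  ] 0.1245
(362, 314, 0.122) [0.7233 0.0941 0.122 ] 0.1155
(374, 308, 0.122) [0.7186 0.0949 0.122 ] 0.1161
(388, 300, 0.122) [0.7128 0.0954 0.122 ] 0.1165
(374, 308, 0.125) [0.7195 0.0962 0.125 ] 0.1175
```

Emit:
drive_tool([
  {"rx": 0,"ry": 0,"rz": 0,"x": 0,"y": 1,"z": 0,"grip": 0.2},
  {"rx": 0,"ry": 0,"rz": 0,"x": 0,"y": 1,"z": 0,"grip": 0.2},
  {"rx": 0,"ry": 0,"rz": 0,"x": 0,"y": 1,"z": 0,"grip": 0.2},
  {"rx": 0,"ry": 0,"rz": 0,"x": 0,"y": 1,"z": 0,"grip": 0.2},
  {"rx": 0,"ry": 0,"rz": 0,"x": 0,"y": 0,"z": 0,"grip": 0.2},
  {"rx": 0,"ry": 0,"rz": 0,"x": 0,"y": 0,"z": 0,"grip": 0.2},
  {"rx": 0,"ry": 0,"rz": 0,"x": 0,"y": 0,"z": 0,"grip": 0.2},
  {"rx": 0,"ry": 0,"rz": 0,"x": 0,"y": 0,"z": 0,"grip": 0.2},
  {"rx": 0,"ry": 0,"rz": 0,"x": 0,"y": 0,"z": 0,"grip": 0.2},
  {"rx": 0,"ry": 0,"rz": 0,"x": 0,"y": 0,"z": 0,"grip": 0.2},
])

```text
time_s: 9.0
tcp_pos: [0.6804, 0.1027, 0.3252]
ee_rot: [[-0.999, 0.032, -0.0], [0.032, 0.999, -0.004], [0.0, -0.004, -1.0]]
contact_force: [-0.3, -7.1, 2.4]
grip_width: 0.0274
gripper_force: 26.1
```

Run:
```python
from h import *
from station import ctrl,cams
s=ctrl.read_state();t=cams.get_image('scene')
print(s['time_s'],s['tcp_pos'],s['contact_force'])
pickle.dump(t,open('w3.pkl','wb'))
cv2.imwrite('pics/s3.png',cv2.resize(t['frame'][251:291,240:293,::-1],(795,600),interpolation=cv2.INTER_CUBIC))
```

```text
9.0 [0.68038346 0.1027439  0.32517207] [-0.28416595 -7.14993636  2.43286968]
```

View pics/s3.png

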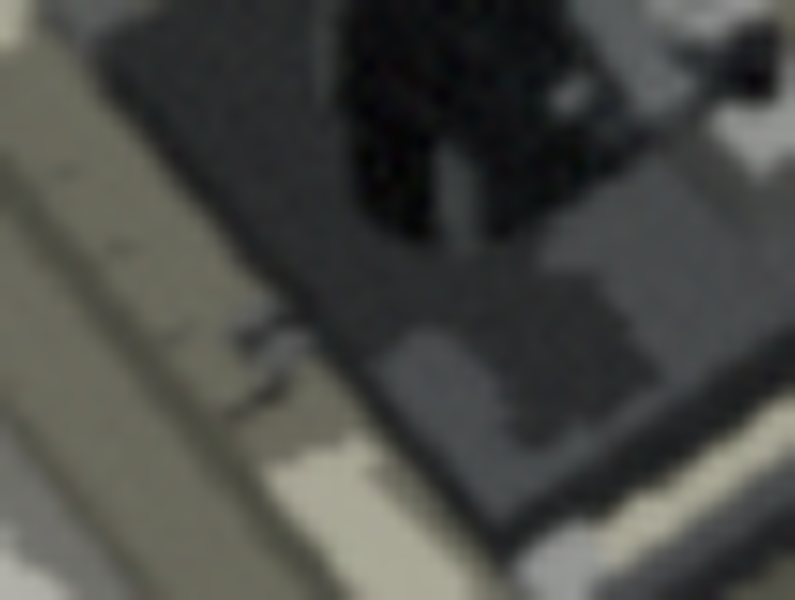

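The index is at about (268,335), a pale piece with a dark stripe near (268,325). The black line is at about (258,398).

Run:
```python
from h import *
t=pickle.load(open('w3.pkl','rb'))
P=lambda u,v,z:plane(t,(240+u/15-.5,251+v/15-.5),z)
ey=np.array([np.sin(np.radians(1.75)),np.cos(np.radians(1.75)),0])
for a in [(235,412,.11),(258,398,.11),(285,380,.11),(240,348,.122),(268,335,.122),(268,325,.122),(268,335,.125),(268,335,.119)]:
    p=P(*a);print(a,p.round(4),round(p@ey,4))
```

```text
(235, 412, 0.11) [0.7284 0.1014 0.11  ] 0.1236
(258, 398, 0.11) [0.7236 0.1017 0.11  ] 0.1238
(285, 380, 0.11) [0.7177 0.1019 0.11  ] 0.1238
(240, 348, 0.122) [0.7236 0.0973 0.122 ] 0.1193
(268, 335, 0.122) [0.7182 0.0983 0.122 ] 0.1202
(268, 325, 0.122) [0.717  0.0967 0.122 ] 0.1186
(268, 335, 0.125) [0.7191 0.0997 0.125 ] 0.1216
(268, 335, 0.119) [0.7173 0.0969 0.119 ] 0.1188
```

Emit:
drive_tool([
  {"rx": 0,"ry": 0,"rz": 0,"x": 0,"y": 1,"z": 0,"grip": 0.2},
  {"rx": 0,"ry": 0,"rz": 0,"x": 0,"y": 1,"z": 0,"grip": 0.2},
  {"rx": 0,"ry": 0,"rz": 0,"x": 0,"y": 0,"z": 0,"grip": 0.2},
  {"rx": 0,"ry": 0,"rz": 0,"x": 0,"y": 0,"z": 0,"grip": 0.2},
  {"rx": 0,"ry": 0,"rz": 0,"x": 0,"y": 0,"z": 0,"grip": 0.2},
  {"rx": 0,"ry": 0,"rz": 0,"x": 0,"y": 0,"z": 0,"grip": 0.2},
  {"rx": 0,"ry": 0,"rz": 0,"x": 0,"y": 0,"z": 0,"grip": 0.7},
  {"rx": 0,"ry": 0,"rz": 0,"x": 0,"y": 0,"z": 0,"grip": 0.7},
  {"rx": 0,"ry": 0,"rz": 0,"x": 0,"y": 0,"z": 0,"grip": 0.7},
  {"rx": 0,"ry": 0,"rz": 0,"x": 0,"y": 0,"z": 0,"grip": 0.7},
])

```text
time_s: 10.3
tcp_pos: [0.6803, 0.1079, 0.3246]
ee_rot: [[-1.0, 0.03, -0.0], [0.03, 1.0, 0.0], [0.0, 0.0, -1.0]]
contact_force: [0.5, -0.9, -0.7]
grip_width: 0.0599
gripper_force: 0.0
```

Emit:
drive_tool([
  {"rx": 0,"ry": 0,"rz": 0,"x": 0,"y": 0,"z": -10,"grip": 0.7},
  {"rx": 0,"ry": 0,"rz": 0,"x": 0,"y": 0,"z": -15,"grip": 0.7},
  {"rx": 0,"ry": 0,"rz": 0,"x": 0,"y": 0,"z": -20,"grip": 0.7},
  {"rx": 0,"ry": 0,"rz": 0,"x": 0,"y": 0,"z": -25,"grip": 0.7},
  {"rx": 0,"ry": 0,"rz": 0,"x": 20,"y": -5,"z": -10,"grip": 0.7},
  {"rx": 0,"ry": 0,"rz": 0,"x": 40,"y": -15,"z": 0,"grip": 0.7},
  {"rx": 0,"ry": 0,"rz": 0,"x": 40,"y": -15,"z": 0,"grip": 0.7},
  {"rx": 0,"ry": 0,"rz": 0,"x": 40,"y": -15,"z": 0,"grip": 0.7},
  {"rx": 0,"ry": 0,"rz": 0,"x": 35,"y": -10,"z": 0,"grip": 0.7},
  {"rx": 0,"ry": 0,"rz": 0,"x": 0,"y": 0,"z": 0,"grip": 0.7},
])

```text
time_s: 11.55
tcp_pos: [0.502, 0.0519, 0.4064]
ee_rot: [[-1.0, 0.031, 0.001], [0.031, 1.0, 0.001], [-0.001, 0.001, -1.0]]
contact_force: [1.0, -0.1, -0.3]
grip_width: 0.0597
gripper_force: 0.0
```

Run:
```python
from h import *
from station import ctrl,cams
s=ctrl.read_state();t=cams.get_image('scene');i=cams.get_image('wrist')
print(s['time_s'],s['tcp_pos'],s['contact_force'])
T=np.array(i['tool_from_camera']);R=np.array(s['ee_rot'])
i['origin']=s['tcp_pos']+R@T[:3,3];i['orientation']=R@T[:3,:3]
pickle.dump((t,i),open('w4.pkl','wb'))
print('lever knob pred in wrist',proj(i,(.457,.04,.11)),'axis',proj(i,(.5407,-.0123,.11)))
a=cv2.resize(t['frame'][251:291,240:293,::-1],(795,600),interpolation=cv2.INTER_CUBIC)
cv2.imwrite('pics/s4.png',np.hstack([cv2.resize(a[150:550,100:500],(390,390)),cv2.resize(i['frame'][:,:,::-1],(410,308))[0:308] if 0 else cv2.copyMakeBorder(cv2.resize(i['frame'][:,:,::-1],(410,308)),0,82,0,0,cv2.BORDER_CONSTANT)]))
```

```text
11.55 [0.50195621 0.05192143 0.40641694] [ 1.00642372 -0.06707262 -0.28983174]
lever knob pred in wrist [259.20559829 139.34527587] axis [199.19424427 246.65677024]
```

View pics/s4.png

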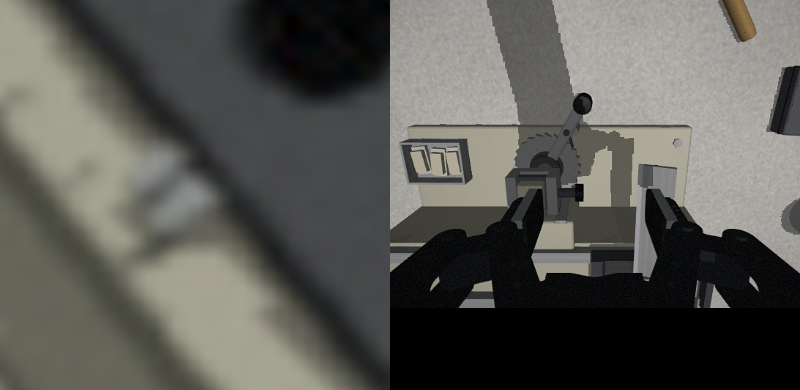

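In the left crop, the index tab's stripe is at about (172,187) and the black line end at (150,245). The wrist view puts the lever knob at about (264,139), against a predicted (259,139), with the lever at rest.

Run:
```python
from h import *
t,i=pickle.load(open('w4.pkl','rb'))
P=lambda u,v,z:plane(t,(240+(100+u*1.0256)/15-.5,251+(150+v*1.0256)/15-.5),z)
ey=np.array([np.sin(np.radians(1.75)),np.cos(np.radians(1.75)),0])
for a in [(150,245,.11),(135,255,.11),(172,187,.122),(172,187,.124),(150,170,.122),(190,205,.122)]:
    p=P(*a);print(a,p.round(4),round(p@ey,4))
f=i['frame'].max(axis=2)
w=f[115:165,240:290];k,l,st,c=cv2.connectedComponentsWithStats((w<35).astype(np.uint8));print(st,c+[240,115])
for q in[(263.6,137),(263.6,139),(263.6,141)]:print(plane(i,q,.11))
# sled centre: plate corners and knob in scene (top disc)
r=t['frame'].max(axis=2);q=proj(t,(.680,.1045,.187));print(q)
u,v=map(int,q);w=r[v-14:v+16,u-14:u+14];k,l,st,c=cv2.connectedComponentsWithStats((w<25).astype(np.uint8));print(st,c+[u-14,v-14])
```

```text
(150, 245, 0.11) [0.7245 0.1018 0.11  ] 0.1239
(135, 255, 0.11) [0.7279 0.1017 0.11  ] 0.1239
(172, 187, 0.122) [0.7178 0.1003 0.122 ] 0.1222
(172, 187, 0.124) [0.7184 0.1012 0.124 ] 0.1231
(150, 170, 0.122) [0.7188 0.0951 0.122 ] 0.117
(190, 205, 0.122) [0.7175 0.1053 0.122 ] 0.1271
[[   0    0   50   50 2092]
 [  10   12   26   30  408]] [[265.23852772 139.08508604]
 [260.71323529 141.62745098]]
[0.45539866 0.04331449 0.11      ]
[0.45685032 0.04325183 0.11      ]
[0.45830654 0.04318898 0.11      ]
[269.87494202 253.77206352]
[[  0   0  28  30 759]
 [ 21   1   2   2   4]
 [ 14  13   1   1   1]
 [ 16  14   1   1   1]
 [  9  19  10   9  75]] [[268.45191041 252.72990777]
 [276.5        240.5       ]
 [269.         252.        ]
 [271.         253.        ]
 [268.52       262.01333333]]
```

Index within about 1–2 mm of the line. Next is the lever.

Emit:
drive_tool([
  {"rx": 0,"ry": 0,"rz": 0,"x": 22,"y": -6,"z": 0,"grip": 0.7},
  {"rx": 0,"ry": 0,"rz": 0,"x": 23,"y": -6,"z": 0,"grip": 0.7},
  {"rx": 0,"ry": 0,"rz": 10,"x": 0,"y": 0,"z": 0,"grip": 0.7},
  {"rx": 0,"ry": 0,"rz": 10,"x": 0,"y": 0,"z": 0,"grip": 0.7},
  {"rx": 0,"ry": 0,"rz": 10,"x": 0,"y": 0,"z": 0,"grip": 0.7},
  {"rx": 0,"ry": 0,"rz": 0,"x": 0,"y": 0,"z": 20,"grip": 0.7},
  {"rx": 0,"ry": 0,"rz": 0,"x": 0,"y": 0,"z": 25,"grip": 0.7},
  {"rx": 0,"ry": 0,"rz": 0,"x": 0,"y": 0,"z": 25,"grip": 0.7},
  {"rx": 0,"ry": 0,"rz": 0,"x": 0,"y": 0,"z": 10,"grip": 0.7},
  {"rx": 0,"ry": 0,"rz": 0,"x": 0,"y": 0,"z": 0,"grip": 0.7},
])

```text
time_s: 12.9
tcp_pos: [0.4589, 0.0423, 0.3246]
ee_rot: [[-0.85, 0.526, -0.0], [0.526, 0.85, -0.0], [0.0, -0.001, -1.0]]
contact_force: [0.5, -0.2, 0.4]
grip_width: 0.0596
gripper_force: 0.0
```

Run:
```python
from h import *
from station import ctrl,cams
s=ctrl.read_state();i=cams.get_image('wrist')
print(s['time_s'],s['tcp_pos'],s['ee_rot'][:,1],s['contact_force'])
T=np.array(i['tool_from_camera']);R=np.array(s['ee_rot'])
i['origin']=s['tcp_pos']+R@T[:3,3];i['orientation']=R@T[:3,:3]
pickle.dump(i,open('w5.pkl','wb'))
print('pred',proj(i,(.457,.0415,.11)))
f=i['frame'].copy();cv2.imwrite('pics/w5.png',f[:,:,::-1])
```

```text
12.9 [0.45887028 0.04232674 0.32458061] [ 5.25979675e-01  8.50496923e-01 -6.04114340e-04] [ 0.45310553 -0.15692334  0.35319321]
pred [273.72469386 234.98480488]
```

View pics/w5.png

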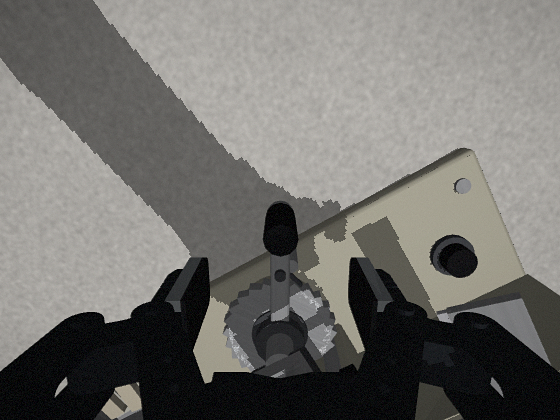

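The knob's top disc is at about (281,237), almost centred between the pads (their mid-line is at about column 279).

Run:
```python
from h import *
i=pickle.load(open('w5.pkl','rb'))
f=i['frame'].max(axis=2)
for v in(210,225,232,236,240,245,250):
    x=np.where(f[v,255:310]<28)[0]+255;print(v,x.min(),x.max())
y=np.where(f[190:270,281]<28)[0]+190;print(y.min(),y.max())
p=plane(i,(281,237),.11);print(p, np.array([[-.85,.526],[.526,.85]])@(p[:2]-[.4589,.0423]))
```

```text
210 268 292
225 265 295
232 264 296
236 264 297
240 263 297
245 265 296
250 268 292
203 255
[0.46012027 0.0442912  0.11      ] [1.01381839e-05 2.33438572e-03]
```

Emit:
drive_tool([
  {"rx": 0,"ry": 0,"rz": 0,"x": 0,"y": 1,"z": 15,"grip": 0.7},
  {"rx": 0,"ry": 0,"rz": 0,"x": 0,"y": 0,"z": 20,"grip": 0.7},
  {"rx": 0,"ry": 0,"rz": 0,"x": 0,"y": 0,"z": 20,"grip": 0.7},
  {"rx": 0,"ry": 0,"rz": 0,"x": 0,"y": 0,"z": 15,"grip": 0.6},
  {"rx": 0,"ry": 0,"rz": 0,"x": 0,"y": 0,"z": 9,"grip": 0.4},
  {"rx": 0,"ry": 0,"rz": 0,"x": 0,"y": 0,"z": 0,"grip": 0.1},
  {"rx": 0,"ry": 0,"rz": 0,"x": 0,"y": 0,"z": 0,"grip": 0.1},
  {"rx": 0,"ry": 0,"rz": 0,"x": 0,"y": 0,"z": 0,"grip": 0.1},
  {"rx": 0,"ry": 0,"rz": 0,"x": 0,"y": 0,"z": 0,"grip": 0.1},
  {"rx": 0,"ry": 0,"rz": 0,"x": 0,"y": 0,"z": 0,"grip": 0.1},
], grip_force=40)

```text
time_s: 14.2
tcp_pos: [0.4587, 0.0433, 0.2454]
ee_rot: [[-0.851, 0.526, -0.0], [0.526, 0.851, 0.0], [0.0, 0.0, -1.0]]
contact_force: [3.9, 1.7, -18.5]
grip_width: 0.0189
gripper_force: 39.6
```

```bash
cat > st.py <<'E'
from station import ctrl
import numpy as np,sys
s=ctrl.read_state();p=s['tcp_pos'];R=np.array(s['ee_rot']);f=R.T@s['contact_force']
A=np.array([.545,-.009])
r=p[:2]-A
g=(np.degrees(np.arctan2(r[1],r[0]))+1.7-150)%360
g=g-360 if g>180 else g
lev=np.degrees(np.arctan2(R[1,0],R[0,0]))+1.7-150; lev=(lev+180)%360-180
print(round(s['time_s'],2),'ang(deg)',g.round(2),'tool',lev.round(2),'r',np.hypot(*r).round(4),'F tool',f.round(2),'tcp',p.round(4))
E
python3 st.py
```

```text
14.2 ang(deg) 0.48 tool -0.02 r 0.1009 F tool [-2.42  3.5  18.51] tcp [0.4587 0.0433 0.2454]
```

Gripped. Swinging in 4 mm arcs; everything below about 80 mm is safely before click 4.

Emit:
drive_tool([
  {"rx": 0,"ry": 0,"rz": -0.23,"x": 0,"y": -0.4,"z": 0,"grip": 0.1},
  {"rx": 0,"ry": 0,"rz": -0.23,"x": 0,"y": -0.4,"z": 0,"grip": 0.1},
  {"rx": 0,"ry": 0,"rz": -0.23,"x": 0,"y": -0.4,"z": 0,"grip": 0.1},
  {"rx": 0,"ry": 0,"rz": -0.23,"x": 0,"y": -0.4,"z": 0,"grip": 0.1},
  {"rx": 0,"ry": 0,"rz": -0.23,"x": 0,"y": -0.4,"z": 0,"grip": 0.1},
  {"rx": 0,"ry": 0,"rz": -0.23,"x": 0,"y": -0.4,"z": 0,"grip": 0.1},
  {"rx": 0,"ry": 0,"rz": -0.23,"x": 0,"y": -0.4,"z": 0,"grip": 0.1},
  {"rx": 0,"ry": 0,"rz": -0.23,"x": 0,"y": -0.4,"z": 0,"grip": 0.1},
  {"rx": 0,"ry": 0,"rz": -0.23,"x": 0,"y": -0.4,"z": 0,"grip": 0.1},
  {"rx": 0,"ry": 0,"rz": -0.23,"x": 0,"y": -0.4,"z": 0,"grip": 0.1},
])

```text
time_s: 15.45
tcp_pos: [0.4573, 0.0412, 0.2455]
ee_rot: [[-0.871, 0.491, 0.002], [0.491, 0.871, 0.002], [-0.001, 0.003, -1.0]]
contact_force: [7.7, 8.2, -22.3]
grip_width: 0.0189
gripper_force: 39.8
```

Emit:
drive_tool([
  {"rx": 0,"ry": 0,"rz": -0.23,"x": 0,"y": -0.4,"z": 0,"grip": 0.1},
  {"rx": 0,"ry": 0,"rz": -0.23,"x": 0,"y": -0.4,"z": 0,"grip": 0.1},
  {"rx": 0,"ry": 0,"rz": -0.23,"x": 0,"y": -0.4,"z": 0,"grip": 0.1},
  {"rx": 0,"ry": 0,"rz": -0.23,"x": 0,"y": -0.4,"z": 0,"grip": 0.1},
  {"rx": 0,"ry": 0,"rz": -0.23,"x": 0,"y": -0.4,"z": 0,"grip": 0.1},
  {"rx": 0,"ry": 0,"rz": -0.23,"x": 0,"y": -0.4,"z": 0,"grip": 0.1},
  {"rx": 0,"ry": 0,"rz": -0.23,"x": 0,"y": -0.4,"z": 0,"grip": 0.1},
  {"rx": 0,"ry": 0,"rz": -0.23,"x": 0,"y": -0.4,"z": 0,"grip": 0.1},
  {"rx": 0,"ry": 0,"rz": -0.23,"x": 0,"y": -0.4,"z": 0,"grip": 0.1},
  {"rx": 0,"ry": 0,"rz": -0.23,"x": 0,"y": -0.4,"z": 0,"grip": 0.1},
])

```text
time_s: 16.7
tcp_pos: [0.4554, 0.0377, 0.2454]
ee_rot: [[-0.89, 0.456, 0.002], [0.456, 0.89, 0.002], [-0.001, 0.003, -1.0]]
contact_force: [8.1, 9.2, -23.8]
grip_width: 0.0191
gripper_force: 39.9
```

```bash
python3 st.py
```

```text
16.7 ang(deg) 4.17 tool 4.55 r 0.1011 F tool [-3.   11.78 23.84] tcp [0.4554 0.0377 0.2454]
```

Emit:
drive_tool([
  {"rx": 0,"ry": 0,"rz": -0.23,"x": 0,"y": -0.4,"z": 0,"grip": 0.1},
  {"rx": 0,"ry": 0,"rz": -0.23,"x": 0,"y": -0.4,"z": 0,"grip": 0.1},
  {"rx": 0,"ry": 0,"rz": -0.23,"x": 0,"y": -0.4,"z": 0,"grip": 0.1},
  {"rx": 0,"ry": 0,"rz": -0.23,"x": 0,"y": -0.4,"z": 0,"grip": 0.1},
  {"rx": 0,"ry": 0,"rz": -0.23,"x": 0,"y": -0.4,"z": 0,"grip": 0.1},
  {"rx": 0,"ry": 0,"rz": -0.23,"x": 0,"y": -0.4,"z": 0,"grip": 0.1},
  {"rx": 0,"ry": 0,"rz": -0.23,"x": 0,"y": -0.4,"z": 0,"grip": 0.1},
  {"rx": 0,"ry": 0,"rz": -0.23,"x": 0,"y": -0.4,"z": 0,"grip": 0.1},
  {"rx": 0,"ry": 0,"rz": -0.23,"x": 0,"y": -0.4,"z": 0,"grip": 0.1},
  {"rx": 0,"ry": 0,"rz": -0.23,"x": 0,"y": -0.4,"z": 0,"grip": 0.1},
])

```text
time_s: 17.95
tcp_pos: [0.4535, 0.034, 0.2454]
ee_rot: [[-0.907, 0.42, 0.001], [0.42, 0.907, 0.002], [-0.0, 0.002, -1.0]]
contact_force: [6.8, 8.1, -22.4]
grip_width: 0.019
gripper_force: 39.9
```

Emit:
drive_tool([
  {"rx": 0,"ry": 0,"rz": -0.23,"x": 0,"y": -0.4,"z": 0,"grip": 0.1},
  {"rx": 0,"ry": 0,"rz": -0.23,"x": 0,"y": -0.4,"z": 0,"grip": 0.1},
  {"rx": 0,"ry": 0,"rz": -0.23,"x": 0,"y": -0.4,"z": 0,"grip": 0.1},
  {"rx": 0,"ry": 0,"rz": -0.23,"x": 0,"y": -0.4,"z": 0,"grip": 0.1},
  {"rx": 0,"ry": 0,"rz": -0.23,"x": 0,"y": -0.4,"z": 0,"grip": 0.1},
  {"rx": 0,"ry": 0,"rz": -0.23,"x": 0,"y": -0.4,"z": 0,"grip": 0.1},
  {"rx": 0,"ry": 0,"rz": -0.23,"x": 0,"y": -0.4,"z": 0,"grip": 0.1},
  {"rx": 0,"ry": 0,"rz": -0.23,"x": 0,"y": -0.4,"z": 0,"grip": 0.1},
  {"rx": 0,"ry": 0,"rz": -0.23,"x": 0,"y": -0.4,"z": 0,"grip": 0.1},
  {"rx": 0,"ry": 0,"rz": -0.23,"x": 0,"y": -0.4,"z": 0,"grip": 0.1},
])

```text
time_s: 19.2
tcp_pos: [0.4518, 0.0303, 0.2454]
ee_rot: [[-0.924, 0.384, 0.001], [0.384, 0.924, 0.002], [-0.0, 0.002, -1.0]]
contact_force: [6.6, 8.5, -21.8]
grip_width: 0.0193
gripper_force: 40.0
```

Emit:
drive_tool([
  {"rx": 0,"ry": 0,"rz": -0.23,"x": 0,"y": -0.4,"z": 0,"grip": 0.1},
  {"rx": 0,"ry": 0,"rz": -0.23,"x": 0,"y": -0.4,"z": 0,"grip": 0.1},
  {"rx": 0,"ry": 0,"rz": -0.23,"x": 0,"y": -0.4,"z": 0,"grip": 0.1},
  {"rx": 0,"ry": 0,"rz": -0.23,"x": 0,"y": -0.4,"z": 0,"grip": 0.1},
  {"rx": 0,"ry": 0,"rz": -0.23,"x": 0,"y": -0.4,"z": 0,"grip": 0.1},
  {"rx": 0,"ry": 0,"rz": -0.23,"x": 0,"y": -0.4,"z": 0,"grip": 0.1},
  {"rx": 0,"ry": 0,"rz": -0.23,"x": 0,"y": -0.4,"z": 0,"grip": 0.1},
  {"rx": 0,"ry": 0,"rz": -0.23,"x": 0,"y": -0.4,"z": 0,"grip": 0.1},
  {"rx": 0,"ry": 0,"rz": -0.23,"x": 0,"y": -0.4,"z": 0,"grip": 0.1},
  {"rx": 0,"ry": 0,"rz": -0.23,"x": 0,"y": -0.4,"z": 0,"grip": 0.1},
])

```text
time_s: 20.45
tcp_pos: [0.45, 0.0257, 0.2454]
ee_rot: [[-0.938, 0.346, 0.0], [0.346, 0.938, 0.001], [0.0, 0.001, -1.0]]
contact_force: [4.6, 5.8, -21.4]
grip_width: 0.0191
gripper_force: 40.2
```

Emit:
drive_tool([
  {"rx": 0,"ry": 0,"rz": -0.23,"x": 0,"y": -0.4,"z": 0,"grip": 0.1},
  {"rx": 0,"ry": 0,"rz": -0.23,"x": 0,"y": -0.4,"z": 0,"grip": 0.1},
  {"rx": 0,"ry": 0,"rz": -0.23,"x": 0,"y": -0.4,"z": 0,"grip": 0.1},
  {"rx": 0,"ry": 0,"rz": -0.23,"x": 0,"y": -0.4,"z": 0,"grip": 0.1},
  {"rx": 0,"ry": 0,"rz": -0.23,"x": 0,"y": -0.4,"z": 0,"grip": 0.1},
  {"rx": 0,"ry": 0,"rz": -0.23,"x": 0,"y": -0.4,"z": 0,"grip": 0.1},
  {"rx": 0,"ry": 0,"rz": -0.23,"x": 0,"y": -0.4,"z": 0,"grip": 0.1},
  {"rx": 0,"ry": 0,"rz": -0.23,"x": 0,"y": -0.4,"z": 0,"grip": 0.1},
  {"rx": 0,"ry": 0,"rz": -0.23,"x": 0,"y": -0.4,"z": 0,"grip": 0.1},
  {"rx": 0,"ry": 0,"rz": -0.23,"x": 0,"y": -0.4,"z": 0,"grip": 0.1},
])

```text
time_s: 21.7
tcp_pos: [0.4489, 0.0227, 0.2454]
ee_rot: [[-0.951, 0.308, 0.001], [0.308, 0.951, 0.002], [-0.0, 0.002, -1.0]]
contact_force: [5.9, 7.9, -22.7]
grip_width: 0.0192
gripper_force: 40.2
```

```bash
python3 st.py
```

```text
21.7 ang(deg) 13.42 tool 13.75 r 0.1012 F tool [-3.21  9.33 22.7 ] tcp [0.4489 0.0227 0.2454]
```

Push values 10.9, 11.9, 10.2, 10.4, 7.0, 9.3 N: click 1 is likely near s≈18 mm. Next click should come near s≈44.

Emit:
drive_tool([
  {"rx": 0,"ry": 0,"rz": -0.23,"x": 0,"y": -0.4,"z": 0,"grip": 0.1},
  {"rx": 0,"ry": 0,"rz": -0.23,"x": 0,"y": -0.4,"z": 0,"grip": 0.1},
  {"rx": 0,"ry": 0,"rz": -0.23,"x": 0,"y": -0.4,"z": 0,"grip": 0.1},
  {"rx": 0,"ry": 0,"rz": -0.23,"x": 0,"y": -0.4,"z": 0,"grip": 0.1},
  {"rx": 0,"ry": 0,"rz": -0.23,"x": 0,"y": -0.4,"z": 0,"grip": 0.1},
  {"rx": 0,"ry": 0,"rz": -0.23,"x": 0,"y": -0.4,"z": 0,"grip": 0.1},
  {"rx": 0,"ry": 0,"rz": -0.23,"x": 0,"y": -0.4,"z": 0,"grip": 0.1},
  {"rx": 0,"ry": 0,"rz": -0.23,"x": 0,"y": -0.4,"z": 0,"grip": 0.1},
  {"rx": 0,"ry": 0,"rz": -0.23,"x": 0,"y": -0.4,"z": 0,"grip": 0.1},
  {"rx": 0,"ry": 0,"rz": -0.23,"x": 0,"y": -0.4,"z": 0,"grip": 0.1},
])

```text
time_s: 22.95
tcp_pos: [0.4477, 0.0191, 0.2454]
ee_rot: [[-0.963, 0.27, 0.001], [0.27, 0.963, 0.002], [-0.0, 0.002, -1.0]]
contact_force: [6.6, 9.0, -23.4]
grip_width: 0.0184
gripper_force: 40.2
```

Emit:
drive_tool([
  {"rx": 0,"ry": 0,"rz": -0.23,"x": 0,"y": -0.4,"z": 0,"grip": 0.1},
  {"rx": 0,"ry": 0,"rz": -0.23,"x": 0,"y": -0.4,"z": 0,"grip": 0.1},
  {"rx": 0,"ry": 0,"rz": -0.23,"x": 0,"y": -0.4,"z": 0,"grip": 0.1},
  {"rx": 0,"ry": 0,"rz": -0.23,"x": 0,"y": -0.4,"z": 0,"grip": 0.1},
  {"rx": 0,"ry": 0,"rz": -0.23,"x": 0,"y": -0.4,"z": 0,"grip": 0.1},
  {"rx": 0,"ry": 0,"rz": -0.23,"x": 0,"y": -0.4,"z": 0,"grip": 0.1},
  {"rx": 0,"ry": 0,"rz": -0.23,"x": 0,"y": -0.4,"z": 0,"grip": 0.1},
  {"rx": 0,"ry": 0,"rz": -0.23,"x": 0,"y": -0.4,"z": 0,"grip": 0.1},
  {"rx": 0,"ry": 0,"rz": -0.23,"x": 0,"y": -0.4,"z": 0,"grip": 0.1},
  {"rx": 0,"ry": 0,"rz": -0.23,"x": 0,"y": -0.4,"z": 0,"grip": 0.1},
])

```text
time_s: 24.2
tcp_pos: [0.4466, 0.0151, 0.2454]
ee_rot: [[-0.973, 0.231, 0.0], [0.231, 0.973, 0.002], [0.0, 0.002, -1.0]]
contact_force: [5.3, 8.8, -22.6]
grip_width: 0.0191
gripper_force: 40.3
```

Emit:
drive_tool([
  {"rx": 0,"ry": 0,"rz": -0.23,"x": 0,"y": -0.4,"z": 0,"grip": 0.1},
  {"rx": 0,"ry": 0,"rz": -0.23,"x": 0,"y": -0.4,"z": 0,"grip": 0.1},
  {"rx": 0,"ry": 0,"rz": -0.23,"x": 0,"y": -0.4,"z": 0,"grip": 0.1},
  {"rx": 0,"ry": 0,"rz": -0.23,"x": 0,"y": -0.4,"z": 0,"grip": 0.1},
  {"rx": 0,"ry": 0,"rz": -0.23,"x": 0,"y": -0.4,"z": 0,"grip": 0.1},
  {"rx": 0,"ry": 0,"rz": -0.23,"x": 0,"y": -0.4,"z": 0,"grip": 0.1},
  {"rx": 0,"ry": 0,"rz": -0.23,"x": 0,"y": -0.4,"z": 0,"grip": 0.1},
  {"rx": 0,"ry": 0,"rz": -0.23,"x": 0,"y": -0.4,"z": 0,"grip": 0.1},
  {"rx": 0,"ry": 0,"rz": -0.23,"x": 0,"y": -0.4,"z": 0,"grip": 0.1},
  {"rx": 0,"ry": 0,"rz": -0.23,"x": 0,"y": -0.4,"z": 0,"grip": 0.1},
])

```text
time_s: 25.45
tcp_pos: [0.4457, 0.0114, 0.2454]
ee_rot: [[-0.981, 0.192, 0.0], [0.192, 0.981, 0.002], [0.0, 0.002, -1.0]]
contact_force: [4.9, 10.1, -21.9]
grip_width: 0.0193
gripper_force: 40.3
```

Emit:
drive_tool([
  {"rx": 0,"ry": 0,"rz": -0.23,"x": 0,"y": -0.4,"z": 0,"grip": 0.1},
  {"rx": 0,"ry": 0,"rz": -0.23,"x": 0,"y": -0.4,"z": 0,"grip": 0.1},
  {"rx": 0,"ry": 0,"rz": -0.23,"x": 0,"y": -0.4,"z": 0,"grip": 0.1},
  {"rx": 0,"ry": 0,"rz": -0.23,"x": 0,"y": -0.4,"z": 0,"grip": 0.1},
  {"rx": 0,"ry": 0,"rz": -0.23,"x": 0,"y": -0.4,"z": 0,"grip": 0.1},
  {"rx": 0,"ry": 0,"rz": -0.23,"x": 0,"y": -0.4,"z": 0,"grip": 0.1},
  {"rx": 0,"ry": 0,"rz": -0.23,"x": 0,"y": -0.4,"z": 0,"grip": 0.1},
  {"rx": 0,"ry": 0,"rz": -0.23,"x": 0,"y": -0.4,"z": 0,"grip": 0.1},
  {"rx": 0,"ry": 0,"rz": -0.23,"x": 0,"y": -0.4,"z": 0,"grip": 0.1},
  {"rx": 0,"ry": 0,"rz": -0.23,"x": 0,"y": -0.4,"z": 0,"grip": 0.1},
])

```text
time_s: 26.7
tcp_pos: [0.4449, 0.0073, 0.2454]
ee_rot: [[-0.988, 0.152, -0.0], [0.152, 0.988, 0.002], [0.0, 0.002, -1.0]]
contact_force: [5.2, 9.2, -21.5]
grip_width: 0.0191
gripper_force: 40.4
```

Emit:
drive_tool([
  {"rx": 0,"ry": 0,"rz": -0.23,"x": 0,"y": -0.4,"z": 0,"grip": 0.1},
  {"rx": 0,"ry": 0,"rz": -0.23,"x": 0,"y": -0.4,"z": 0,"grip": 0.1},
  {"rx": 0,"ry": 0,"rz": -0.23,"x": 0,"y": -0.4,"z": 0,"grip": 0.1},
  {"rx": 0,"ry": 0,"rz": -0.23,"x": 0,"y": -0.4,"z": 0,"grip": 0.1},
  {"rx": 0,"ry": 0,"rz": -0.23,"x": 0,"y": -0.4,"z": 0,"grip": 0.1},
  {"rx": 0,"ry": 0,"rz": -0.23,"x": 0,"y": -0.4,"z": 0,"grip": 0.1},
  {"rx": 0,"ry": 0,"rz": -0.23,"x": 0,"y": -0.4,"z": 0,"grip": 0.1},
  {"rx": 0,"ry": 0,"rz": -0.23,"x": 0,"y": -0.4,"z": 0,"grip": 0.1},
  {"rx": 0,"ry": 0,"rz": -0.23,"x": 0,"y": -0.4,"z": 0,"grip": 0.1},
  {"rx": 0,"ry": 0,"rz": -0.23,"x": 0,"y": -0.4,"z": 0,"grip": 0.1},
])

```text
time_s: 27.95
tcp_pos: [0.4442, 0.0021, 0.2454]
ee_rot: [[-0.994, 0.112, -0.001], [0.112, 0.994, 0.0], [0.001, 0.0, -1.0]]
contact_force: [4.3, 4.5, -20.5]
grip_width: 0.0189
gripper_force: 40.5
```

Emit:
drive_tool([
  {"rx": 0,"ry": 0,"rz": -0.23,"x": 0,"y": -0.4,"z": 0,"grip": 0.1},
  {"rx": 0,"ry": 0,"rz": -0.23,"x": 0,"y": -0.4,"z": 0,"grip": 0.1},
  {"rx": 0,"ry": 0,"rz": -0.23,"x": 0,"y": -0.4,"z": 0,"grip": 0.1},
  {"rx": 0,"ry": 0,"rz": -0.23,"x": 0,"y": -0.4,"z": 0,"grip": 0.1},
  {"rx": 0,"ry": 0,"rz": -0.23,"x": 0,"y": -0.4,"z": 0,"grip": 0.1},
  {"rx": 0,"ry": 0,"rz": -0.23,"x": 0,"y": -0.4,"z": 0,"grip": 0.1},
  {"rx": 0,"ry": 0,"rz": -0.23,"x": 0,"y": -0.4,"z": 0,"grip": 0.1},
  {"rx": 0,"ry": 0,"rz": -0.23,"x": 0,"y": -0.4,"z": 0,"grip": 0.1},
  {"rx": 0,"ry": 0,"rz": -0.23,"x": 0,"y": -0.4,"z": 0,"grip": 0.1},
  {"rx": 0,"ry": 0,"rz": -0.23,"x": 0,"y": -0.4,"z": 0,"grip": 0.1},
])

```text
time_s: 29.2
tcp_pos: [0.4438, -0.001, 0.2454]
ee_rot: [[-0.997, 0.073, -0.001], [0.073, 0.997, 0.002], [0.001, 0.002, -1.0]]
contact_force: [4.2, 7.5, -21.3]
grip_width: 0.019
gripper_force: 40.5
```

```bash
python3 st.py
```

```text
29.2 ang(deg) 27.2 tool 27.53 r 0.1015 F tool [-3.62  7.78 21.27] tcp [ 0.4438 -0.001   0.2454]
```

Click 2 found at s≈43 (push fell from 9.9 to 5.0 N). Click 3 expected at about 69; continuing to s=76.

Emit:
drive_tool([
  {"rx": 0,"ry": 0,"rz": -0.46,"x": 0,"y": -0.8,"z": 0,"grip": 0.1},
  {"rx": 0,"ry": 0,"rz": -0.46,"x": 0,"y": -0.8,"z": 0,"grip": 0.1},
  {"rx": 0,"ry": 0,"rz": -0.46,"x": 0,"y": -0.8,"z": 0,"grip": 0.1},
  {"rx": 0,"ry": 0,"rz": -0.46,"x": 0,"y": -0.8,"z": 0,"grip": 0.1},
  {"rx": 0,"ry": 0,"rz": -0.46,"x": 0,"y": -0.8,"z": 0,"grip": 0.1},
  {"rx": 0,"ry": 0,"rz": -0.46,"x": 0,"y": -0.8,"z": 0,"grip": 0.1},
  {"rx": 0,"ry": 0,"rz": -0.46,"x": 0,"y": -0.8,"z": 0,"grip": 0.1},
  {"rx": 0,"ry": 0,"rz": -0.46,"x": 0,"y": -0.8,"z": 0,"grip": 0.1},
  {"rx": 0,"ry": 0,"rz": -0.46,"x": 0,"y": -0.8,"z": 0,"grip": 0.1},
  {"rx": 0,"ry": 0,"rz": -0.46,"x": 0,"y": -0.8,"z": 0,"grip": 0.1},
])

```text
time_s: 30.45
tcp_pos: [0.4436, -0.0085, 0.2454]
ee_rot: [[-1.0, -0.01, -0.0], [-0.01, 1.0, 0.002], [0.0, 0.002, -1.0]]
contact_force: [3.5, 10.6, -20.7]
grip_width: 0.0189
gripper_force: 40.7
```

Emit:
drive_tool([
  {"rx": 0,"ry": 0,"rz": -0.23,"x": 0,"y": -0.4,"z": 0,"grip": 0.1},
  {"rx": 0,"ry": 0,"rz": -0.23,"x": 0,"y": -0.4,"z": 0,"grip": 0.1},
  {"rx": 0,"ry": 0,"rz": -0.23,"x": 0,"y": -0.4,"z": 0,"grip": 0.1},
  {"rx": 0,"ry": 0,"rz": -0.23,"x": 0,"y": -0.4,"z": 0,"grip": 0.1},
  {"rx": 0,"ry": 0,"rz": -0.23,"x": 0,"y": -0.4,"z": 0,"grip": 0.1},
  {"rx": 0,"ry": 0,"rz": -0.23,"x": 0,"y": -0.4,"z": 0,"grip": 0.1},
  {"rx": 0,"ry": 0,"rz": -0.23,"x": 0,"y": -0.4,"z": 0,"grip": 0.1},
  {"rx": 0,"ry": 0,"rz": -0.23,"x": 0,"y": -0.4,"z": 0,"grip": 0.1},
  {"rx": 0,"ry": 0,"rz": -0.23,"x": 0,"y": -0.4,"z": 0,"grip": 0.1},
  {"rx": 0,"ry": 0,"rz": -0.23,"x": 0,"y": -0.4,"z": 0,"grip": 0.1},
])

```text
time_s: 31.7
tcp_pos: [0.4436, -0.0118, 0.2454]
ee_rot: [[-0.999, -0.049, -0.001], [-0.049, 0.999, 0.003], [0.001, 0.003, -1.0]]
contact_force: [3.5, 13.6, -20.2]
grip_width: 0.0189
gripper_force: 40.8
```

Emit:
drive_tool([
  {"rx": 0,"ry": 0,"rz": -0.23,"x": 0,"y": -0.4,"z": 0,"grip": 0.1},
  {"rx": 0,"ry": 0,"rz": -0.23,"x": 0,"y": -0.4,"z": 0,"grip": 0.1},
  {"rx": 0,"ry": 0,"rz": -0.23,"x": 0,"y": -0.4,"z": 0,"grip": 0.1},
  {"rx": 0,"ry": 0,"rz": -0.23,"x": 0,"y": -0.4,"z": 0,"grip": 0.1},
  {"rx": 0,"ry": 0,"rz": -0.23,"x": 0,"y": -0.4,"z": 0,"grip": 0.1},
  {"rx": 0,"ry": 0,"rz": -0.23,"x": 0,"y": -0.4,"z": 0,"grip": 0.1},
  {"rx": 0,"ry": 0,"rz": -0.23,"x": 0,"y": -0.4,"z": 0,"grip": 0.1},
  {"rx": 0,"ry": 0,"rz": -0.23,"x": 0,"y": -0.4,"z": 0,"grip": 0.1},
  {"rx": 0,"ry": 0,"rz": -0.23,"x": 0,"y": -0.4,"z": 0,"grip": 0.1},
  {"rx": 0,"ry": 0,"rz": -0.23,"x": 0,"y": -0.4,"z": 0,"grip": 0.1},
])

```text
time_s: 32.95
tcp_pos: [0.4438, -0.0159, 0.2454]
ee_rot: [[-0.996, -0.09, -0.001], [-0.09, 0.996, 0.003], [0.001, 0.003, -1.0]]
contact_force: [3.3, 11.4, -19.6]
grip_width: 0.0187
gripper_force: 40.8
```

Emit:
drive_tool([
  {"rx": 0,"ry": 0,"rz": -0.23,"x": 0,"y": -0.4,"z": 0,"grip": 0.1},
  {"rx": 0,"ry": 0,"rz": -0.23,"x": 0,"y": -0.4,"z": 0,"grip": 0.1},
  {"rx": 0,"ry": 0,"rz": -0.23,"x": 0,"y": -0.4,"z": 0,"grip": 0.1},
  {"rx": 0,"ry": 0,"rz": -0.23,"x": 0,"y": -0.4,"z": 0,"grip": 0.1},
  {"rx": 0,"ry": 0,"rz": -0.23,"x": 0,"y": -0.4,"z": 0,"grip": 0.1},
  {"rx": 0,"ry": 0,"rz": -0.23,"x": 0,"y": -0.4,"z": 0,"grip": 0.1},
  {"rx": 0,"ry": 0,"rz": -0.23,"x": 0,"y": -0.4,"z": 0,"grip": 0.1},
  {"rx": 0,"ry": 0,"rz": -0.23,"x": 0,"y": -0.4,"z": 0,"grip": 0.1},
  {"rx": 0,"ry": 0,"rz": -0.23,"x": 0,"y": -0.4,"z": 0,"grip": 0.1},
  {"rx": 0,"ry": 0,"rz": -0.23,"x": 0,"y": -0.4,"z": 0,"grip": 0.1},
])

```text
time_s: 34.2
tcp_pos: [0.4441, -0.0199, 0.2454]
ee_rot: [[-0.992, -0.129, -0.001], [-0.129, 0.992, 0.003], [0.001, 0.003, -1.0]]
contact_force: [2.8, 11.4, -18.3]
grip_width: 0.0187
gripper_force: 40.9
```

Emit:
drive_tool([
  {"rx": 0,"ry": 0,"rz": -0.23,"x": 0,"y": -0.4,"z": 0,"grip": 0.1},
  {"rx": 0,"ry": 0,"rz": -0.23,"x": 0,"y": -0.4,"z": 0,"grip": 0.1},
  {"rx": 0,"ry": 0,"rz": -0.23,"x": 0,"y": -0.4,"z": 0,"grip": 0.1},
  {"rx": 0,"ry": 0,"rz": -0.23,"x": 0,"y": -0.4,"z": 0,"grip": 0.1},
  {"rx": 0,"ry": 0,"rz": -0.23,"x": 0,"y": -0.4,"z": 0,"grip": 0.1},
  {"rx": 0,"ry": 0,"rz": -0.23,"x": 0,"y": -0.4,"z": 0,"grip": 0.1},
  {"rx": 0,"ry": 0,"rz": -0.23,"x": 0,"y": -0.4,"z": 0,"grip": 0.1},
  {"rx": 0,"ry": 0,"rz": -0.23,"x": 0,"y": -0.4,"z": 0,"grip": 0.1},
  {"rx": 0,"ry": 0,"rz": -0.23,"x": 0,"y": -0.4,"z": 0,"grip": 0.1},
  {"rx": 0,"ry": 0,"rz": -0.23,"x": 0,"y": -0.4,"z": 0,"grip": 0.1},
])

```text
time_s: 35.45
tcp_pos: [0.4447, -0.0253, 0.2454]
ee_rot: [[-0.986, -0.169, -0.001], [-0.169, 0.986, 0.001], [0.001, 0.001, -1.0]]
contact_force: [2.4, 7.1, -19.8]
grip_width: 0.0186
gripper_force: 40.8
```

Emit:
drive_tool([
  {"rx": 0,"ry": 0,"rz": -0.23,"x": 0,"y": -0.4,"z": 0,"grip": 0.1},
  {"rx": 0,"ry": 0,"rz": -0.23,"x": 0,"y": -0.4,"z": 0,"grip": 0.1},
  {"rx": 0,"ry": 0,"rz": -0.23,"x": 0,"y": -0.4,"z": 0,"grip": 0.1},
  {"rx": 0,"ry": 0,"rz": -0.23,"x": 0,"y": -0.4,"z": 0,"grip": 0.1},
  {"rx": 0,"ry": 0,"rz": -0.23,"x": 0,"y": -0.4,"z": 0,"grip": 0.1},
  {"rx": 0,"ry": 0,"rz": -0.23,"x": 0,"y": -0.4,"z": 0,"grip": 0.1},
  {"rx": 0,"ry": 0,"rz": -0.23,"x": 0,"y": -0.4,"z": 0,"grip": 0.1},
  {"rx": 0,"ry": 0,"rz": -0.23,"x": 0,"y": -0.4,"z": 0,"grip": 0.1},
  {"rx": 0,"ry": 0,"rz": -0.23,"x": 0,"y": -0.4,"z": 0,"grip": 0.1},
  {"rx": 0,"ry": 0,"rz": -0.23,"x": 0,"y": -0.4,"z": 0,"grip": 0.1},
])

```text
time_s: 36.7
tcp_pos: [0.4453, -0.0281, 0.2454]
ee_rot: [[-0.978, -0.208, -0.002], [-0.208, 0.978, 0.002], [0.001, 0.003, -1.0]]
contact_force: [1.7, 11.4, -18.2]
grip_width: 0.019
gripper_force: 41.0
```

```bash
python3 st.py
```

```text
36.7 ang(deg) 42.54 tool 43.71 r 0.1016 F tool [-4.09 10.75 18.18] tcp [ 0.4453 -0.0281  0.2454]
```

Click 3 found at about 69 (11.0 to 6.6 N). Click 4 expected at about 94–97; stop short, then probe finely.

Emit:
drive_tool([
  {"rx": 0,"ry": 0,"rz": -0.46,"x": 0,"y": -0.8,"z": 0,"grip": 0.1},
  {"rx": 0,"ry": 0,"rz": -0.46,"x": 0,"y": -0.8,"z": 0,"grip": 0.1},
  {"rx": 0,"ry": 0,"rz": -0.46,"x": 0,"y": -0.8,"z": 0,"grip": 0.1},
  {"rx": 0,"ry": 0,"rz": -0.46,"x": 0,"y": -0.8,"z": 0,"grip": 0.1},
  {"rx": 0,"ry": 0,"rz": -0.46,"x": 0,"y": -0.8,"z": 0,"grip": 0.1},
  {"rx": 0,"ry": 0,"rz": -0.46,"x": 0,"y": -0.8,"z": 0,"grip": 0.1},
  {"rx": 0,"ry": 0,"rz": -0.46,"x": 0,"y": -0.8,"z": 0,"grip": 0.1},
  {"rx": 0,"ry": 0,"rz": -0.46,"x": 0,"y": -0.8,"z": 0,"grip": 0.1},
  {"rx": 0,"ry": 0,"rz": -0.46,"x": 0,"y": -0.8,"z": 0,"grip": 0.1},
  {"rx": 0,"ry": 0,"rz": -0.46,"x": 0,"y": -0.8,"z": 0,"grip": 0.1},
])

```text
time_s: 37.95
tcp_pos: [0.4469, -0.0355, 0.2454]
ee_rot: [[-0.958, -0.286, -0.003], [-0.286, 0.958, 0.003], [0.002, 0.004, -1.0]]
contact_force: [0.6, 11.9, -16.2]
grip_width: 0.019
gripper_force: 41.3
```

Emit:
drive_tool([
  {"rx": 0,"ry": 0,"rz": -0.23,"x": 0,"y": -0.4,"z": 0,"grip": 0.1},
  {"rx": 0,"ry": 0,"rz": -0.23,"x": 0,"y": -0.4,"z": 0,"grip": 0.1},
  {"rx": 0,"ry": 0,"rz": -0.23,"x": 0,"y": -0.4,"z": 0,"grip": 0.1},
  {"rx": 0,"ry": 0,"rz": -0.23,"x": 0,"y": -0.4,"z": 0,"grip": 0.1},
  {"rx": 0,"ry": 0,"rz": -0.23,"x": 0,"y": -0.4,"z": 0,"grip": 0.1},
  {"rx": 0,"ry": 0,"rz": -0.23,"x": 0,"y": -0.4,"z": 0,"grip": 0.1},
  {"rx": 0,"ry": 0,"rz": -0.23,"x": 0,"y": -0.4,"z": 0,"grip": 0.1},
  {"rx": 0,"ry": 0,"rz": -0.23,"x": 0,"y": -0.4,"z": 0,"grip": 0.1},
  {"rx": 0,"ry": 0,"rz": -0.23,"x": 0,"y": -0.4,"z": 0,"grip": 0.1},
  {"rx": 0,"ry": 0,"rz": -0.23,"x": 0,"y": -0.4,"z": 0,"grip": 0.1},
])

```text
time_s: 39.2
tcp_pos: [0.448, -0.0393, 0.2454]
ee_rot: [[-0.946, -0.324, -0.003], [-0.324, 0.946, 0.003], [0.002, 0.004, -1.0]]
contact_force: [-0.7, 11.9, -14.9]
grip_width: 0.0193
gripper_force: 41.4
```

Emit:
drive_tool([
  {"rx": 0,"ry": 0,"rz": -0.23,"x": 0,"y": -0.4,"z": 0,"grip": 0.1},
  {"rx": 0,"ry": 0,"rz": -0.23,"x": 0,"y": -0.4,"z": 0,"grip": 0.1},
  {"rx": 0,"ry": 0,"rz": -0.23,"x": 0,"y": -0.4,"z": 0,"grip": 0.1},
  {"rx": 0,"ry": 0,"rz": -0.23,"x": 0,"y": -0.4,"z": 0,"grip": 0.1},
  {"rx": 0,"ry": 0,"rz": -0.23,"x": 0,"y": -0.4,"z": 0,"grip": 0.1},
  {"rx": 0,"ry": 0,"rz": -0.23,"x": 0,"y": -0.4,"z": 0,"grip": 0.1},
  {"rx": 0,"ry": 0,"rz": -0.23,"x": 0,"y": -0.4,"z": 0,"grip": 0.1},
  {"rx": 0,"ry": 0,"rz": -0.23,"x": 0,"y": -0.4,"z": 0,"grip": 0.1},
  {"rx": 0,"ry": 0,"rz": -0.23,"x": 0,"y": -0.4,"z": 0,"grip": 0.1},
  {"rx": 0,"ry": 0,"rz": -0.23,"x": 0,"y": -0.4,"z": 0,"grip": 0.1},
])

```text
time_s: 40.45
tcp_pos: [0.4492, -0.0433, 0.2453]
ee_rot: [[-0.932, -0.361, -0.004], [-0.361, 0.932, 0.003], [0.002, 0.004, -1.0]]
contact_force: [-0.7, 12.2, -15.2]
grip_width: 0.0191
gripper_force: 41.4
```

Emit:
drive_tool([
  {"rx": 0,"ry": 0,"rz": -0.11,"x": 0,"y": -0.2,"z": 0,"grip": 0.1},
  {"rx": 0,"ry": 0,"rz": -0.11,"x": 0,"y": -0.2,"z": 0,"grip": 0.1},
  {"rx": 0,"ry": 0,"rz": -0.11,"x": 0,"y": -0.2,"z": 0,"grip": 0.1},
  {"rx": 0,"ry": 0,"rz": -0.11,"x": 0,"y": -0.2,"z": 0,"grip": 0.1},
  {"rx": 0,"ry": 0,"rz": -0.11,"x": 0,"y": -0.2,"z": 0,"grip": 0.1},
  {"rx": 0,"ry": 0,"rz": -0.11,"x": 0,"y": -0.2,"z": 0,"grip": 0.1},
  {"rx": 0,"ry": 0,"rz": -0.11,"x": 0,"y": -0.2,"z": 0,"grip": 0.1},
  {"rx": 0,"ry": 0,"rz": -0.11,"x": 0,"y": -0.2,"z": 0,"grip": 0.1},
  {"rx": 0,"ry": 0,"rz": -0.11,"x": 0,"y": -0.2,"z": 0,"grip": 0.1},
  {"rx": 0,"ry": 0,"rz": -0.11,"x": 0,"y": -0.2,"z": 0,"grip": 0.1},
])

```text
time_s: 41.7
tcp_pos: [0.4499, -0.0452, 0.2453]
ee_rot: [[-0.925, -0.379, -0.004], [-0.379, 0.925, 0.003], [0.002, 0.004, -1.0]]
contact_force: [-0.7, 11.4, -13.8]
grip_width: 0.019
gripper_force: 41.5
```

Emit:
drive_tool([
  {"rx": 0,"ry": 0,"rz": -0.11,"x": 0,"y": -0.2,"z": 0,"grip": 0.1},
  {"rx": 0,"ry": 0,"rz": -0.11,"x": 0,"y": -0.2,"z": 0,"grip": 0.1},
  {"rx": 0,"ry": 0,"rz": -0.11,"x": 0,"y": -0.2,"z": 0,"grip": 0.1},
  {"rx": 0,"ry": 0,"rz": -0.11,"x": 0,"y": -0.2,"z": 0,"grip": 0.1},
  {"rx": 0,"ry": 0,"rz": -0.11,"x": 0,"y": -0.2,"z": 0,"grip": 0.1},
  {"rx": 0,"ry": 0,"rz": -0.11,"x": 0,"y": -0.2,"z": 0,"grip": 0.1},
  {"rx": 0,"ry": 0,"rz": -0.11,"x": 0,"y": -0.2,"z": 0,"grip": 0.1},
  {"rx": 0,"ry": 0,"rz": -0.11,"x": 0,"y": -0.2,"z": 0,"grip": 0.1},
  {"rx": 0,"ry": 0,"rz": -0.11,"x": 0,"y": -0.2,"z": 0,"grip": 0.1},
  {"rx": 0,"ry": 0,"rz": -0.11,"x": 0,"y": -0.2,"z": 0,"grip": 0.1},
])

```text
time_s: 42.95
tcp_pos: [0.4507, -0.0471, 0.2453]
ee_rot: [[-0.918, -0.397, -0.004], [-0.397, 0.918, 0.003], [0.002, 0.004, -1.0]]
contact_force: [-1.0, 10.6, -14.4]
grip_width: 0.0192
gripper_force: 41.5
```

```bash
python3 st.py
```

```text
42.95 ang(deg) 53.68 tool 55.08 r 0.1017 F tool [-3.3  10.07 14.47] tcp [ 0.4507 -0.0471  0.2453]
```

Emit:
drive_tool([
  {"rx": 0,"ry": 0,"rz": -0.11,"x": 0,"y": -0.2,"z": 0,"grip": 0.1},
  {"rx": 0,"ry": 0,"rz": -0.11,"x": 0,"y": -0.2,"z": 0,"grip": 0.1},
  {"rx": 0,"ry": 0,"rz": -0.11,"x": 0,"y": -0.2,"z": 0,"grip": 0.1},
  {"rx": 0,"ry": 0,"rz": -0.11,"x": 0,"y": -0.2,"z": 0,"grip": 0.1},
  {"rx": 0,"ry": 0,"rz": -0.11,"x": 0,"y": -0.2,"z": 0,"grip": 0.1},
  {"rx": 0,"ry": 0,"rz": -0.11,"x": 0,"y": -0.2,"z": 0,"grip": 0.1},
  {"rx": 0,"ry": 0,"rz": -0.11,"x": 0,"y": -0.2,"z": 0,"grip": 0.1},
  {"rx": 0,"ry": 0,"rz": -0.11,"x": 0,"y": -0.2,"z": 0,"grip": 0.1},
  {"rx": 0,"ry": 0,"rz": -0.11,"x": 0,"y": -0.2,"z": 0,"grip": 0.1},
  {"rx": 0,"ry": 0,"rz": -0.11,"x": 0,"y": -0.2,"z": 0,"grip": 0.1},
])

```text
time_s: 44.2
tcp_pos: [0.4517, -0.0499, 0.2454]
ee_rot: [[-0.91, -0.415, -0.003], [-0.415, 0.91, 0.001], [0.002, 0.002, -1.0]]
contact_force: [0.4, 4.3, -15.6]
grip_width: 0.0189
gripper_force: 41.1
```

Emit:
drive_tool([
  {"rx": 0,"ry": 0,"rz": -0.11,"x": 0,"y": -0.2,"z": 0,"grip": 0.1},
  {"rx": 0,"ry": 0,"rz": -0.11,"x": 0,"y": -0.2,"z": 0,"grip": 0.1},
  {"rx": 0,"ry": 0,"rz": -0.11,"x": 0,"y": -0.2,"z": 0,"grip": 0.1},
  {"rx": 0,"ry": 0,"rz": -0.11,"x": 0,"y": -0.2,"z": 0,"grip": 0.1},
  {"rx": 0,"ry": 0,"rz": -0.11,"x": 0,"y": -0.2,"z": 0,"grip": 0.1},
  {"rx": 0,"ry": 0,"rz": -0.11,"x": 0,"y": -0.2,"z": 0,"grip": 0.1},
  {"rx": 0,"ry": 0,"rz": -0.11,"x": 0,"y": -0.2,"z": 0,"grip": 0.1},
  {"rx": 0,"ry": 0,"rz": -0.11,"x": 0,"y": -0.2,"z": 0,"grip": 0.1},
  {"rx": 0,"ry": 0,"rz": -0.11,"x": 0,"y": -0.2,"z": 0,"grip": 0.1},
  {"rx": 0,"ry": 0,"rz": -0.11,"x": 0,"y": -0.2,"z": 0,"grip": 0.1},
])

```text
time_s: 45.45
tcp_pos: [0.4525, -0.0517, 0.2454]
ee_rot: [[-0.902, -0.432, -0.003], [-0.432, 0.902, 0.001], [0.002, 0.003, -1.0]]
contact_force: [-0.0, 7.8, -14.8]
grip_width: 0.0187
gripper_force: 41.3
```

```bash
python3 st.py
```

```text
45.45 ang(deg) 56.45 tool 57.28 r 0.1019 F tool [-3.36  7.02 14.85] tcp [ 0.4525 -0.0517  0.2454]
```

Click 4 is clear: the push fell from 10.1 to 3.7 N at s≈97. Adding 6 mm for margin, then holding.

Emit:
drive_tool([
  {"rx": 0,"ry": 0,"rz": -0.46,"x": 0,"y": -0.8,"z": 0,"grip": 0.1},
  {"rx": 0,"ry": 0,"rz": -0.46,"x": 0,"y": -0.8,"z": 0,"grip": 0.1},
  {"rx": 0,"ry": 0,"rz": -0.46,"x": 0,"y": -0.8,"z": 0,"grip": 0.1},
  {"rx": 0,"ry": 0,"rz": -0.46,"x": 0,"y": -0.8,"z": 0,"grip": 0.1},
  {"rx": 0,"ry": 0,"rz": -0.46,"x": 0,"y": -0.8,"z": 0,"grip": 0.1},
  {"rx": 0,"ry": 0,"rz": -0.46,"x": 0,"y": -0.8,"z": 0,"grip": 0.1},
  {"rx": 0,"ry": 0,"rz": -0.46,"x": 0,"y": -0.8,"z": 0,"grip": 0.1},
  {"rx": 0,"ry": 0,"rz": 0,"x": 0,"y": 0,"z": 0,"grip": 0.1},
  {"rx": 0,"ry": 0,"rz": 0,"x": 0,"y": 0,"z": 0,"grip": 0.1},
  {"rx": 0,"ry": 0,"rz": 0,"x": 0,"y": 0,"z": 0,"grip": 0.1},
])

```text
time_s: 46.7
tcp_pos: [0.4546, -0.0558, 0.2453]
ee_rot: [[-0.876, -0.482, -0.005], [-0.482, 0.876, 0.003], [0.003, 0.005, -1.0]]
contact_force: [-2.3, 10.6, -12.0]
grip_width: 0.0184
gripper_force: 41.7
```

Emit:
drive_tool([
  {"rx": 0,"ry": 0,"rz": 0,"x": 0,"y": 0,"z": 0,"grip": 0.1},
  {"rx": 0,"ry": 0,"rz": 0,"x": 0,"y": 0,"z": 0,"grip": 0.1},
  {"rx": 0,"ry": 0,"rz": 0,"x": 0,"y": 0,"z": 0,"grip": 0.1},
  {"rx": 0,"ry": 0,"rz": 0,"x": 0,"y": 0,"z": 0,"grip": 0.1},
  {"rx": 0,"ry": 0,"rz": 0,"x": 0,"y": 0,"z": 0,"grip": 0.1},
  {"rx": 0,"ry": 0,"rz": 0,"x": 0,"y": 0,"z": 0,"grip": 0.1},
  {"rx": 0,"ry": 0,"rz": 0,"x": 0,"y": 0,"z": 0,"grip": 0.1},
  {"rx": 0,"ry": 0,"rz": 0,"x": 0,"y": 0,"z": 0,"grip": 0.1},
  {"rx": 0,"ry": 0,"rz": 0,"x": 0,"y": 0,"z": 0,"grip": 0.1},
  {"rx": 0,"ry": 0,"rz": 0,"x": 0,"y": 0,"z": 0,"grip": 0.1},
])

```text
time_s: 47.95
tcp_pos: [0.4546, -0.0558, 0.2453]
ee_rot: [[-0.876, -0.482, -0.005], [-0.482, 0.876, 0.003], [0.003, 0.005, -1.0]]
contact_force: [-1.9, 11.3, -12.0]
grip_width: 0.0185
gripper_force: 41.7
```

```bash
python3 st.py; python3 -c "
from station import ctrl
print(ctrl.job_done())"
```

```text
47.95 ang(deg) 59.09 tool 60.49 r 0.1018 F tool [-3.85 10.77 12.02] tcp [ 0.4546 -0.0558  0.2453]
the job is handed in; nothing more can be done
None
```

I handed the job in at about 48 s with the sled parked within about 2 mm of the left-hand line (by camera) and the gripper holding the lever still about 8 mm past the fourth click, at roughly 11 N; the hand-in gave no verdict.

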